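# Cure a batch of hair barrettes under the lamp

### The arm

A 6-joint arm with a two-finger parallel gripper is mounted at the origin on the work surface. World frame = base frame: x ahead of the robot, y to its left, z up, the work surface at z = 0. Lengths are in m, angles in rad, forces in N, time in s.
With the tool pointing down it reaches from about 0.275 to 0.775 m from the base axis. Payload 14.6 kg.
Tool frame: the origin (TCP) lies at the very end of the fingers, on their centre line; the grasp point (between the pads) lies 19 mm behind it; z points along the fingers, y is the line along which they close (so a half turn about z gives the same grasp; the last joint's range is limited). The gripper opens to 85 mm and grips with 20 to 120 N. Pads are 22 mm wide; open, the fingers measure 114 mm over their backs; the gripper's body (76 mm by 85 mm) begins 54 mm behind the grasp point. The pads swing forward as they close: fully open they stand 13 mm farther back than shut.
Start: joints at [1.189, 0.263, -0.048, 1.259, 0, 1.415], TCP at [0.118, 0.512, 0.231] pointing down, gripper open.
Joint ranges: [-2.65, 2.65], [-0.89, 1.7], [-1.18, 1.37], [-2.13, 2.11], [-1.35, 1.29], [-3.14, 3.14]. Speed limits (rad/s): [1.89, 1.89, 2.57, 2.79, 3.14, 3.14].

### API

Orientations are given as [roll, pitch, yaw] about the fixed x, y, z axes, in that order (R = Rz(yaw) Ry(pitch) Rx(roll)).
In Python, from cell import get_obs, camera, calibration, job_done gives the robot as it stands.
- The arm moves only by the tool arm_command, never from a script. Its argument "rows" is text: rows parted by semicolons, each of 7 numbers parted by spaces: the shift along the tool's x, y, z each as a share of 150 mm, from -1 to 1, then the turn, a rotation vector about the tool's x, y, z each as a share of 2 rad, from -1 to 1, then the closure, from -1 (fully open) to 1 (shut). In form: x y z wx wy wz fingers; .... A call has exactly 5 rows; each row is the pose to reach, as a shift and turn from the pose commanded when the call began, along the tool's axes at that moment; what a row does not reach only later rows make up. A row lasts 1/10 s, in which the tool goes at most 50 mm and 8.59 degrees, less where a joint would pass 70% of its speed; a pose out of reach is approached as far as the arm can. A call with a number of a shift or a turn outside -1 to 1 is refused whole. A call with a gripper value outside its range is refused whole. The fingers move at their own pace and stop on an object; "grip_force" is the grip in N (left out, the last holds). Time passes only in rows, so rows that repeat a pose let the fingers close, or fill a call up. It gives the time, the measured TCP pose, the force, the opening and the grip force at its end, in the units of the state.
- get_obs(): the state, without advancing time (a new reading comes with each control period).
- camera(name): name is "side" or "top"; returns (picture, depth): 480x640x3 uint8, red, green, blue; 480x640 float32, m along the optical axis (not along the pixel's ray), 0 where there is no reading.
- calibration(name): a dict with "fx", "fy", "cx", "cy" (pixels), "distortion" ([k1, k2, p1, p2, k3] as OpenCV has them; the pictures are not rectified), "cam_to_world" (4x4, takes a point from camera to world coordinates). Camera axes: x right, y up, looking along -z (the intrinsics and any distortion apply to the point x, -y, -z); pixel columns grow to the right and rows downward; lengths in m; the calibration is good to about 2 mm. A picture is of the moment at which its call begins. calibration takes no time and is no camera call.
- job_done(): hands the job in; it is judged then, once.
The state is a dict: "t": time; "joints": joint angles; "joint_velocities": joint speeds; "joint_torque": joint torques, N m; "tool_pos": TCP position; "tcp_rot": TCP orientation; "ft_force": force on the tool from outside, world axes, zero at the start; "moment": the same for the moment, N m; "opening": finger opening in m; "grasp_force": force on a finger pad.
Only numpy, scipy, OpenCV 4.12 (cv2) and the standard library are available. Lean on these libraries where they do the work, as an engineer would, in place of code of your own. Each camera call takes 0.05 s, during which the arm holds its last target. There are 200 camera calls.

### The job

Pull the carrier out from under the lamp to its loading station, put the finished combs on it into the green bowl, and lay every barrette from the mat lengthwise in the middle of a carrier pad of its own. Roll the timer's thumbwheel up to 6 by its ridges, and push the loaded carrier back along its rail until it clicks in under the lamp; when both are done, press the green start button. Leave the other things where they are.

Things in the scene. Friction and masses are not known exactly. Their poses are not given: they have to be found in the camera images.
- clip_a_mid (a point): centre of the red barrette (hair clip), a flat bar 62 x 18 x 12 mm, 30 g; x along its length, z up; may be absent
- clip_b_mid (a point): centre of the amber yellow barrette (hair clip), a flat bar 62 x 18 x 12 mm, 30 g; x along its length, z up; may be absent
- clip_c_mid (a point): centre of the blue barrette (hair clip), a flat bar 62 x 18 x 12 mm, 30 g; x along its length, z up; may be absent
- clip_d_mid (a point): centre of the pink barrette (hair clip), a flat bar 62 x 18 x 12 mm, 30 g; x along its length, z up; may be absent
- comb_a_mid (a point): centre of one brown hair comb of the last run, a flat piece 90 mm (its x) x 34 mm (its y) x 8 mm thick, 35 g, lying on the carrier under the lamp at the start; may be absent
- comb_b_mid (a point): centre of the other brown hair comb of the last run, a flat piece 90 mm (its x) x 34 mm (its y) x 8 mm thick, 35 g, lying on the carrier under the lamp at the start; may be absent
- bowl: green ceramic bowl, 160 mm across the rim, 55 mm tall; origin at the centre of its underside
- carrier (a joint): position of the lamp's carrier on its rail, m: 0 in the loading detent, 0.280 in the detent of the lamp station, 0.31 at the far stop. It slides towards the lamp along the pads' +y; a spring plunger clicks in at both stations (about 5 N to enter or leave, 1 N to slide between)
- pad0 (a point): first of the carrier's four grey-blue silicone pads, each 78 mm (its x) x 36 mm (its y), 56 mm apart along y; the point is the middle of the pad's top face, moving with the carrier; z up. The deck between the pads is level with them; a steel lip, 60 mm either side of the rail and 46 mm beyond the end pads' middles, stands 4 mm above it
- pad1 (a point): second of the carrier's four grey-blue silicone pads, each 78 mm (its x) x 36 mm (its y), 56 mm apart along y; the point is the middle of the pad's top face, moving with the carrier; z up. The deck between the pads is level with them; a steel lip, 60 mm either side of the rail and 46 mm beyond the end pads' middles, stands 4 mm above it
- pad2 (a point): third of the carrier's four grey-blue silicone pads, each 78 mm (its x) x 36 mm (its y), 56 mm apart along y; the point is the middle of the pad's top face, moving with the carrier; z up. The deck between the pads is level with them; a steel lip, 60 mm either side of the rail and 46 mm beyond the end pads' middles, stands 4 mm above it
- pad3 (a point): fourth of the carrier's four grey-blue silicone pads, each 78 mm (its x) x 36 mm (its y), 56 mm apart along y; the point is the middle of the pad's top face, moving with the carrier; z up. Pad 3 leads towards the lamp. The deck between the pads is level with them; a steel lip, 60 mm either side of the rail and 46 mm beyond the end pads' middles, stands 4 mm above it
- carrier_grip (a point): centre of the carrier's black hand grip, a bar 44 mm along its x (across the rail), 18 mm along its y (the rail), 24 mm tall, 190 mm behind the carrier's centre on a stem; pinched from above, it stays outside the lamp. The lamp bridge is 137 mm tall and begins 80 mm ahead of the grip's centre when the carrier is in the lamp station
- wheel_axis (a point): centre of the timer's thumbwheel, on its axle 57 mm above the table, fixed to the box: y along the axle, x to the box's back (away from its operator), z up. White wheel 28 mm wide, rim radius 42 mm, with eight black ridges 4.5 mm thick reaching out to radius 52 mm and the figures 0 to 7 on the rim between them. Only its top stands out of the box, whose top is 74 mm above the table
- wheel_mark (a point): red index mark on the box top beside the wheel's slot (another is on the slot's other side): the figure facing straight up between the marks is the setting
- wheel (a joint): angle of the thumbwheel, rad: figure n is on top at n x 0.7854 (45 degrees each), with ridges 22.5 degrees either side of the top. It grows as the top is pushed along wheel_axis's +x. A spring detent seats it on each figure: 2 N at a ridge pushes it over. Between two ridges astride the top a finger has 32 mm; push a ridge right across so that the figure seats. It may start a little off a figure. Stops just below 0 and above 7
- start (a joint): travel of the timer's round green start button, m: 0 up, 0.006 fully down (5 N)
- start_top (a point): middle of the start button's top face, 32 mm across; it is pressed straight down
- spoon: a stainless steel spoon lying beyond the bowl, a bystander: leave it alone
- fan: a hand fan with a bamboo handle, lying at the robot's right, a bystander: leave it alone
- lacquer: a small amber lacquer bottle, 85 mm tall, a bystander: leave it alone
- pinjar: a clear jar with a red lid, 75 mm tall, a bystander: leave it alone
- mug: a blue mug, a bystander: leave it alone
- brush: a flat bristle brush with a wooden handle, a bystander: leave it alone
Not all that is in view belongs to the job. There is more than one size of the bowl; the one meant has the size given above.

How it is judged:
On the way, in this order (a step that is already met when the one before it is completed fails the run):
1. every comb is in the green bowl and every barrette lies on a pad of the carrier at the loading station (horizontal distance between each of comb_a_mid, comb_b_mid and bowl below 0.05 m and z of each of comb_a_mid, comb_b_mid in the frame of bowl below 0.05 m and angle between bowl's own z axis and vertical below 0.2 rad and ((horizontal distance between clip_a_mid and pad0 below 0.013 m and angle between the x axis of clip_a_mid and the x axis of pad0, either way round below 0.25 rad and z of clip_a_mid in the frame of pad0 between 0.0035 and 0.0085 m) or (horizontal distance between clip_a_mid and pad1 below 0.013 m and angle between the x axis of clip_a_mid and the x axis of pad1, either way round below 0.25 rad and z of clip_a_mid in the frame of pad1 between 0.0035 and 0.0085 m) or (horizontal distance between clip_a_mid and pad2 below 0.013 m and angle between the x axis of clip_a_mid and the x axis of pad2, either way round below 0.25 rad and z of clip_a_mid in the frame of pad2 between 0.0035 and 0.0085 m) or (horizontal distance between clip_a_mid and pad3 below 0.013 m and angle between the x axis of clip_a_mid and the x axis of pad3, either way round below 0.25 rad and z of clip_a_mid in the frame of pad3 between 0.0035 and 0.0085 m)) and ((horizontal distance between clip_b_mid and pad0 below 0.013 m and angle between the x axis of clip_b_mid and the x axis of pad0, either way round below 0.25 rad and z of clip_b_mid in the frame of pad0 between 0.0035 and 0.0085 m) or (horizontal distance between clip_b_mid and pad1 below 0.013 m and angle between the x axis of clip_b_mid and the x axis of pad1, either way round below 0.25 rad and z of clip_b_mid in the frame of pad1 between 0.0035 and 0.0085 m) or (horizontal distance between clip_b_mid and pad2 below 0.013 m and angle between the x axis of clip_b_mid and the x axis of pad2, either way round below 0.25 rad and z of clip_b_mid in the frame of pad2 between 0.0035 and 0.0085 m) or (horizontal distance between clip_b_mid and pad3 below 0.013 m and angle between the x axis of clip_b_mid and the x axis of pad3, either way round below 0.25 rad and z of clip_b_mid in the frame of pad3 between 0.0035 and 0.0085 m)) and ((horizontal distance between clip_c_mid and pad0 below 0.013 m and angle between the x axis of clip_c_mid and the x axis of pad0, either way round below 0.25 rad and z of clip_c_mid in the frame of pad0 between 0.0035 and 0.0085 m) or (horizontal distance between clip_c_mid and pad1 below 0.013 m and angle between the x axis of clip_c_mid and the x axis of pad1, either way round below 0.25 rad and z of clip_c_mid in the frame of pad1 between 0.0035 and 0.0085 m) or (horizontal distance between clip_c_mid and pad2 below 0.013 m and angle between the x axis of clip_c_mid and the x axis of pad2, either way round below 0.25 rad and z of clip_c_mid in the frame of pad2 between 0.0035 and 0.0085 m) or (horizontal distance between clip_c_mid and pad3 below 0.013 m and angle between the x axis of clip_c_mid and the x axis of pad3, either way round below 0.25 rad and z of clip_c_mid in the frame of pad3 between 0.0035 and 0.0085 m)) and ((horizontal distance between clip_d_mid and pad0 below 0.013 m and angle between the x axis of clip_d_mid and the x axis of pad0, either way round below 0.25 rad and z of clip_d_mid in the frame of pad0 between 0.0035 and 0.0085 m) or (horizontal distance between clip_d_mid and pad1 below 0.013 m and angle between the x axis of clip_d_mid and the x axis of pad1, either way round below 0.25 rad and z of clip_d_mid in the frame of pad1 between 0.0035 and 0.0085 m) or (horizontal distance between clip_d_mid and pad2 below 0.013 m and angle between the x axis of clip_d_mid and the x axis of pad2, either way round below 0.25 rad and z of clip_d_mid in the frame of pad2 between 0.0035 and 0.0085 m) or (horizontal distance between clip_d_mid and pad3 below 0.013 m and angle between the x axis of clip_d_mid and the x axis of pad3, either way round below 0.25 rad and z of clip_d_mid in the frame of pad3 between 0.0035 and 0.0085 m)) and value of joint carrier between -0.012 and 0.012 m), for 0.2 s.
2. the timer shows 6 and the loaded carrier is in the detent under the lamp (value of joint carrier between 0.274 and 0.286 m and value of joint wheel between 4.6124 and 4.8124 rad and ((horizontal distance between clip_a_mid and pad0 below 0.013 m and angle between the x axis of clip_a_mid and the x axis of pad0, either way round below 0.25 rad and z of clip_a_mid in the frame of pad0 between 0.0035 and 0.0085 m) or (horizontal distance between clip_a_mid and pad1 below 0.013 m and angle between the x axis of clip_a_mid and the x axis of pad1, either way round below 0.25 rad and z of clip_a_mid in the frame of pad1 between 0.0035 and 0.0085 m) or (horizontal distance between clip_a_mid and pad2 below 0.013 m and angle between the x axis of clip_a_mid and the x axis of pad2, either way round below 0.25 rad and z of clip_a_mid in the frame of pad2 between 0.0035 and 0.0085 m) or (horizontal distance between clip_a_mid and pad3 below 0.013 m and angle between the x axis of clip_a_mid and the x axis of pad3, either way round below 0.25 rad and z of clip_a_mid in the frame of pad3 between 0.0035 and 0.0085 m)) and ((horizontal distance between clip_b_mid and pad0 below 0.013 m and angle between the x axis of clip_b_mid and the x axis of pad0, either way round below 0.25 rad and z of clip_b_mid in the frame of pad0 between 0.0035 and 0.0085 m) or (horizontal distance between clip_b_mid and pad1 below 0.013 m and angle between the x axis of clip_b_mid and the x axis of pad1, either way round below 0.25 rad and z of clip_b_mid in the frame of pad1 between 0.0035 and 0.0085 m) or (horizontal distance between clip_b_mid and pad2 below 0.013 m and angle between the x axis of clip_b_mid and the x axis of pad2, either way round below 0.25 rad and z of clip_b_mid in the frame of pad2 between 0.0035 and 0.0085 m) or (horizontal distance between clip_b_mid and pad3 below 0.013 m and angle between the x axis of clip_b_mid and the x axis of pad3, either way round below 0.25 rad and z of clip_b_mid in the frame of pad3 between 0.0035 and 0.0085 m)) and ((horizontal distance between clip_c_mid and pad0 below 0.013 m and angle between the x axis of clip_c_mid and the x axis of pad0, either way round below 0.25 rad and z of clip_c_mid in the frame of pad0 between 0.0035 and 0.0085 m) or (horizontal distance between clip_c_mid and pad1 below 0.013 m and angle between the x axis of clip_c_mid and the x axis of pad1, either way round below 0.25 rad and z of clip_c_mid in the frame of pad1 between 0.0035 and 0.0085 m) or (horizontal distance between clip_c_mid and pad2 below 0.013 m and angle between the x axis of clip_c_mid and the x axis of pad2, either way round below 0.25 rad and z of clip_c_mid in the frame of pad2 between 0.0035 and 0.0085 m) or (horizontal distance between clip_c_mid and pad3 below 0.013 m and angle between the x axis of clip_c_mid and the x axis of pad3, either way round below 0.25 rad and z of clip_c_mid in the frame of pad3 between 0.0035 and 0.0085 m)) and ((horizontal distance between clip_d_mid and pad0 below 0.013 m and angle between the x axis of clip_d_mid and the x axis of pad0, either way round below 0.25 rad and z of clip_d_mid in the frame of pad0 between 0.0035 and 0.0085 m) or (horizontal distance between clip_d_mid and pad1 below 0.013 m and angle between the x axis of clip_d_mid and the x axis of pad1, either way round below 0.25 rad and z of clip_d_mid in the frame of pad1 between 0.0035 and 0.0085 m) or (horizontal distance between clip_d_mid and pad2 below 0.013 m and angle between the x axis of clip_d_mid and the x axis of pad2, either way round below 0.25 rad and z of clip_d_mid in the frame of pad2 between 0.0035 and 0.0085 m) or (horizontal distance between clip_d_mid and pad3 below 0.013 m and angle between the x axis of clip_d_mid and the x axis of pad3, either way round below 0.25 rad and z of clip_d_mid in the frame of pad3 between 0.0035 and 0.0085 m))), for 0.3 s.
3. the start button is pressed with the timer at 6 and the carrier under the lamp (value of joint start above 0.004 m and value of joint carrier between 0.274 and 0.286 m and value of joint wheel between 4.6124 and 4.8124 rad), for 0.05 s.
At the end, for the whole second after the job is handed in: Combs in the upright bowl (within 50 mm of its middle, below the rim); each barrette flat on a pad, within 13 mm and 0.25 rad of its middle and length; carrier within 6 mm of the lamp detent (0.280); wheel within 0.1 rad of figure 6; start button, pressed last, up again (all of step 2 and horizontal distance between each of comb_a_mid, comb_b_mid and bowl below 0.05 m and z of each of comb_a_mid, comb_b_mid in the frame of bowl below 0.05 m and angle between bowl's own z axis and vertical below 0.2 rad and value of joint start below 0.002 m); the robot touches nothing.
It fails at once if a bystander (spoon, fan, lacquer, pinjar, mug, brush) or the bowl is moved more than 40 mm (distance of any of spoon, fan, lacquer, pinjar, mug, brush, bowl from where it was at the start of the episode above 0.04 m).
Of comb_a, comb_b only 1 to 2 are there at a start; the rules pass over those that are not, and their reading is None.
Of clip_a, clip_b, clip_c, clip_d only 3 to 4 are there at a start; the rules pass over those that are not, and their reading is None.
At some moment in a run one of clip_a, clip_b, clip_c, clip_d may be knocked a few centimetres aside while the robot is not near it.
Once in a run the grip may slacken for a moment while it holds something.
It also fails if it takes over 210 s, if anything falls off the work surface, if the arm or the gripper's body presses on something with over 40 N, if the wrist force passes 120 N, or if a joint passes its speed limit or range.

## Working session

There is one attempt and no reset: what is moved stays moved. The work goes in short steps, Python scripts to look and compute and a tool call to move; the robot and the scene stay as the last step left them, time stands still between calls to the robot, and variables do not carry over. Pictures are saved under pics/ and viewed, at most 14 in all, crops included, and the job is handed in when it is done.

Besides the shell and the picture viewer there is one more tool, called by a JSON object that holds its "op" and its "data". arm_command: Moves the arm, as the interface text tells. Shift numbers are shares of 150 mm and turn numbers shares of 2 rad, none past 1 either way. Its arguments: {"type":"object","properties":{"rows":{"type":"string"},"grip_force":{"type":"number"}},"required":["rows"]}

```bash
ls; mkdir -p pics; python3 - <<'E'
from cell import *
import cv2,numpy as np
print(get_obs())
for n in("top","side"):
    c=calibration(n);print(n,{k:np.round(v,4).tolist() for k,v in c.items()})
    im,d=camera(n);np.savez(f"{n}0.npz",im=im,d=d)
    cv2.imwrite(f"pics/{n}0.png",im[...,::-1]);print((d>0).mean())
E
```

```text
pics
{'t': 0.0, 'joints': array([ 1.18870628e+00,  2.63546828e-01, -4.89557695e-02,  1.25941494e+00,
        5.86422971e-06,  1.41551676e+00]), 'joint_velocities': array([-0.00066158, -0.00041466,  0.00067405, -0.00116904, -0.00082441,
        0.00191954]), 'joint_torque': array([-2.30252212e-03, -6.37610936e+01,  3.84565330e+01,  1.34429007e-02,
       -1.92328184e-05,  1.29710079e-05]), 'tool_pos': array([0.11794129, 0.51128466, 0.2308058 ]), 'tcp_rot': array([-3.14048584e+00, -1.79195348e-04,  2.91478207e+00]), 'ft_force': array([-0.9358545 , -0.48450789, -0.65997123]), 'moment': array([-0.02318044, -0.0219542 ,  0.02246238]), 'grasp_force': 0.0, 'opening': 0.08536775613089598}
top {'fx': 576.0534, 'fy': 576.0534, 'cx': 312.7271, 'cy': 247.4241, 'distortion': [0.0529, 0.0, 0.0, 0.0, 0.0], 'cam_to_world': [[-0.025, 0.9851, -0.1704, 0.1977], [-0.9997, -0.0243, 0.006, 0.0052], [0.0018, 0.1705, 0.9854, 1.6232], [0.0, 0.0, 0.0, 1.0]]}
0.9959928385416666
side {'fx': 575.4828, 'fy': 575.4828, 'cx': 318.4703, 'cy': 235.0619, 'distortion': [-0.1596, 0.0, 0.0, 0.0, 0.0], 'cam_to_world': [[0.7936, 0.2784, -0.541, -0.293], [-0.6082, 0.3887, -0.6921, -1.0001], [0.0176, 0.8783, 0.4778, 0.7833], [0.0, 0.0, 0.0, 1.0]]}
0.9960319010416666
```

View pics/top0.png

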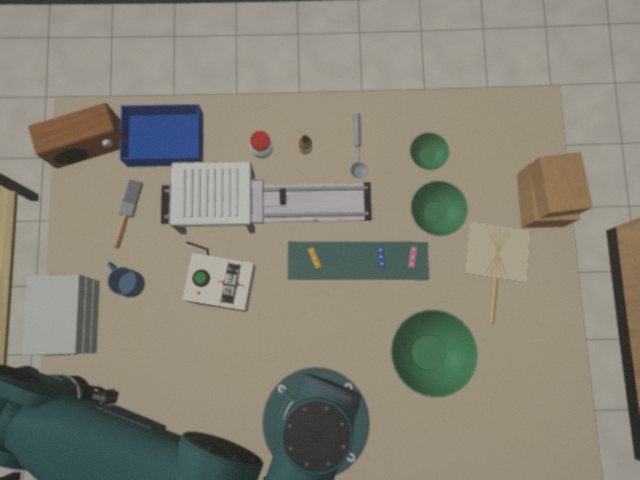

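View pics/side0.png

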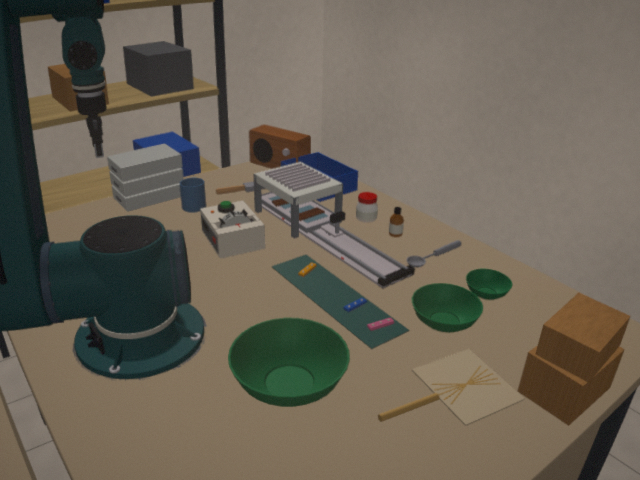

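The mat holds amber (313,258), blue (381,257) and pink (412,257), with no red. There are three green bowls, at (430,151), (440,208) and (434,352). The grip is at (283,197), the timer wheel at (231,282) and the green button at (201,278). I'll measure these next.

```bash
cat > h.py <<'E'
from cell import *
import cv2,numpy as np
from scipy.spatial.transform import Rotation as R
def K(c): return np.array([[c["fx"],0,c["cx"]],[0,c["fy"],c["cy"]],[0,0,1]])
def rays(n,uv):
    c=calibration(n); p=cv2.undistortPoints(np.float64(uv).reshape(-1,1,2),K(c),np.float64(c["distortion"]))[:,0]
    T=np.array(c["cam_to_world"]); d=np.c_[p[:,0],-p[:,1],-np.ones(len(p))]
    return T[:3,3],d@T[:3,:3].T
def plane(n,uv,z):
    o,d=rays(n,uv); return o+d*((z-o[2])/d[:,2])[:,None]
def depthpts(n,uv,d):
    o,r=rays(n,uv); uv=np.int32(np.round(uv)).reshape(-1,2); return o+r*d[uv[:,1],uv[:,0]][:,None]
def proj(n,P):
    c=calibration(n);T=np.linalg.inv(c["cam_to_world"]);p=np.atleast_2d(P)@T[:3,:3].T+T[:3,3]
    p=p*[1,-1,-1];return cv2.projectPoints(p,np.zeros(3),np.zeros(3),K(c),np.float64(c["distortion"]))[0][:,0]
def two(ua,ub):
    "top and side pixel -> point, gap"
    (a,d),(b,e)=rays("top",ua),rays("side",ub);d=d[0]/np.linalg.norm(d[0]);e=e[0]/np.linalg.norm(e[0])
    s=np.linalg.lstsq(np.c_[d,-e],b-a,rcond=None)[0];p,q=a+d*s[0],b+e*s[1];return (p+q)/2,np.linalg.norm(p-q)
def blobs(n,im,lo,hi,roi,amin=20):
    hsv=cv2.cvtColor(im,cv2.COLOR_RGB2HSV);m=cv2.inRange(hsv,np.array(lo),np.array(hi))
    x0,y0,x1,y1=roi;k=np.zeros_like(m);k[y0:y1,x0:x1]=m[y0:y1,x0:x1]
    cs=cv2.findContours(k,cv2.RETR_EXTERNAL,cv2.CHAIN_APPROX_NONE)[0]
    return sorted([c for c in cs if cv2.contourArea(c)>=amin],key=cv2.contourArea,reverse=True)
def shot(n,tag):
    im,d=camera(n);np.savez(f"{n}{tag}.npz",im=im,d=d);return im,d
def crop(im,roi,f,name):
    x0,y0,x1,y1=roi;cv2.imwrite(f"pics/{name}.png",cv2.resize(im[y0:y1,x0:x1,::-1],None,fx=f,fy=f,interpolation=cv2.INTER_CUBIC))
def go(*targets,pos=None,rpy=None):
    "print tool-frame shares to each (x,y,z,yaw|None) target, from each pose in turn"
    o=get_obs();p=np.array(o["tool_pos"] if pos is None else pos);r=R.from_euler("xyz",o["tcp_rot"] if rpy is None else rpy)
    for t in targets:
        q=np.array(t[:3]);rt=r if len(t)<4 else R.from_euler("xyz",[np.pi,0,t[3]])
        print("shift",np.round(r.inv().apply(q-p)/.15,3),"turn",np.round((r.inv()*rt).as_rotvec()/2,3));p,r=q,rt
E
python3 - <<'E'
from h import *
t=np.load("top0.npz");s=np.load("side0.npz");im,d=t["im"],t["d"]
print("bowls")
for c in blobs("top",im,(60,80,30),(85,255,200),(380,110,500,420),300):
    P=depthpts("top",c.reshape(-1,2).astype(float),d);zt=np.percentile(P[:,2],60)
    (u,v),r=cv2.minEnclosingCircle(c);Q=plane("top",c.reshape(-1,2),zt);x,y,w=*cv2.minEnclosingCircle(np.float32(Q[:,:2]))[0],cv2.minEnclosingCircle(np.float32(Q[:,:2]))[1]
    print((u,v,r),"rim z",np.percentile(P[:,2],[5,50,95]).round(3),"ctr",x,y,"diam",2*w)
print("clips")
for nm,lo,hi in(("amber",(12,120,80),(28,255,255)),("blue",(105,100,60),(125,255,255)),("pink",(155,80,60),(178,255,255))):
    for n,z,roi in(("top",t,(288,242,430,280)),("side",s,(275,255,410,345))):
        for c in blobs(n,z["im"],lo,hi,roi)[:2]:
            m=cv2.moments(c);uv=[m["m10"]/m["m00"],m["m01"]/m["m00"]]
            Q=np.float32(plane(n,c.reshape(-1,2),.012)[:,:2]*1000);(a,b),(w,h),th=cv2.minAreaRect(Q)
            print(nm,n,np.round(uv,1),cv2.contourArea(c),"rect",np.round([a,b,w,h,th],1),depthpts(n,np.array([uv]),z["d"]).round(4))
print("grip",depthpts("top",np.array([[283,197],[283,192],[283,203.],[201,278],[231,282],[231,270],[313,258],[300,250],[330,200]]),d).round(4))
crop(im,(150,150,450,290),2.6,"c_top")
crop(s["im"],(190,150,350,290),4,"c_side")
E
```

```text
bowls
(435.55059814453125, 353.53204345703125, 42.0299072265625) rim z [0.019 0.055 0.083] ctr 0.17554834485054016 -0.3186284303665161 diam 0.22033549845218658
(440.5472106933594, 208.84764099121094, 25.671945571899414) rim z [0.011 0.034 0.056] ctr 0.5737488269805908 -0.36528635025024414 diam 0.14932039380073547
(431.60809326171875, 152.28378295898438, 16.566646575927734) rim z [0.003 0.021 0.036] ctr 0.7450246810913086 -0.3539316654205322 diam 0.10013030469417572
clips
amber top [314.2 257.7] 102.0 rect [447.1  -8.2  59.9  16.8  20.2] [[ 0.4458 -0.0081  0.0191]]
amber side [306.9 269.1] 96.0 rect [448.   -8.4  67.8  21.1  20.5] [[ 0.4436 -0.0131  0.0154]]
blue top [380.6 256.4] 114.0 rect [ 445.7 -196.3   61.    18.3    3.1] [[ 0.4454 -0.1959  0.014 ]]
blue side [354.7 304.1] 127.0 rect [ 446.5 -195.8   66.2   22.5    4. ] [[ 0.4442 -0.1978  0.0134]]
pink top [412.3 256.6] 26.0 rect [ 443.6 -285.1   14.7   33.6   78.9] [[ 0.4413 -0.2833  0.0239]]
pink side [380.4 323.5] 138.5 rect [ 443.8 -286.1   22.    63.4   78.7] [[ 0.4394 -0.29    0.016 ]]
grip [[ 0.6041  0.0735  0.094 ]
 [ 0.618   0.0733  0.0945]
 [ 0.5893  0.0742  0.0856]
 [ 0.3872  0.2957  0.0916]
 [ 0.3742  0.2156  0.0941]
 [ 0.408   0.2172  0.0824]
 [ 0.4454 -0.0047  0.0159]
 [ 0.4707  0.0316  0.0072]
 [ 0.6139 -0.0579  0.0109]]
```

View pics/c_top.png

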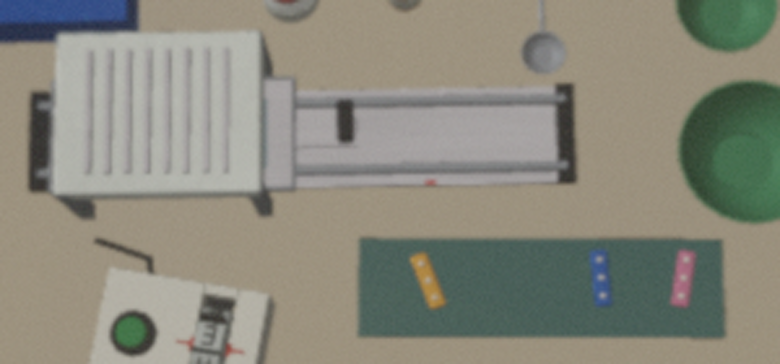

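View pics/c_side.png

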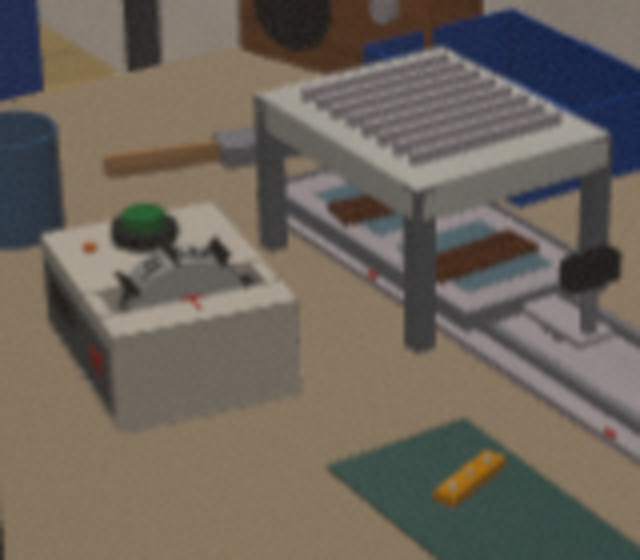

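```bash
python3 - <<'E'
from h import *
t=np.load("top0.npz");s=np.load("side0.npz")
for n,z,roi in(("top",t,(270,180,300,215)),("side",s,(325,205,350,230))):
    for c in blobs(n,z["im"],(0,0,0),(180,255,70),roi,10)[:3]:
        m=cv2.moments(c);uv=np.array([m["m10"],m["m01"]])/m["m00"];print(n,uv,cv2.boundingRect(c),cv2.contourArea(c))
        P=depthpts(n,np.argwhere(cv2.drawContours(np.zeros((480,640),np.uint8),[c],-1,1,-1))[:,::-1].astype(float),z["d"]);print(np.median(P,0).round(4),np.percentile(P,[3,97],axis=0).round(3))
# rail edges: end bars at right and left in top view, at z~0.02
print("railends",plane("top",[[370,184],[371,220],[166,186],[166,223]],.02).round(4))
print("bowl at z .055, r:",[ (np.array(cv2.minEnclosingCircle(np.float32(plane("top",c.reshape(-1,2),.055)[:,:2]))[0]).round(4)) for c in blobs("top",t["im"],(60,60,20),(88,255,200),(405,175,475,240),300)[:1]])
print("deck", depthpts("side",np.array([[318,213.],[310,207],[270,200],[300,207]]),s["d"]).round(4))
a=cv2.resize(t["im"][240:320,175:265],None,fx=6,fy=6,interpolation=cv2.INTER_CUBIC)
b=cv2.resize(s["im"][190:260,195:275],None,fx=4,fy=4,interpolation=cv2.INTER_CUBIC)
c=np.zeros((480,860,3),np.uint8);c[:,:540]=a;c[:280,540:860]=b;cv2.imwrite("pics/wheel.png",cv2.resize(c,(800,446))[...,::-1])
E
```

```text
top [282.41287879 195.75      ] (280, 189, 5, 15) 44.0
[0.6078 0.076  0.0899] [[0.589 0.071 0.084]
 [0.628 0.08  0.095]]
side [337.01010101 215.08484848] (330, 205, 15, 19) 165.0
[0.6124 0.0709 0.0766] [[0.588 0.063 0.038]
 [0.69  0.169 0.09 ]]
railends [[ 0.656  -0.174   0.02  ]
 [ 0.5501 -0.1725  0.02  ]
 [ 0.6639  0.411   0.02  ]
 [ 0.5555  0.4093  0.02  ]]
bowl at z .055, r: [array([ 0.5722, -0.3595])]
deck [[0.6305 0.1856 0.039 ]
 [0.6449 0.2437 0.0315]
 [0.5707 0.3492 0.0346]
 [0.6251 0.2676 0.0276]]
```

View pics/wheel.png

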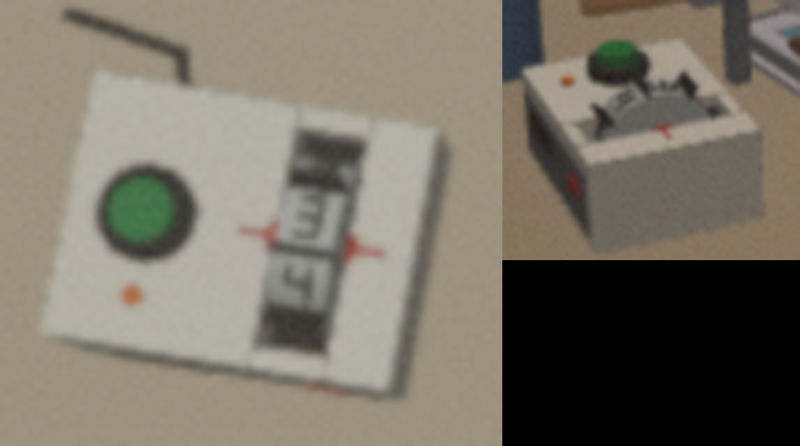

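The wheel reads about 3, turned roughly 10° past it, with the 3/4 ridge near the mark. The meant bowl is the middle one at (440,208). It measures about 150–160 mm, against 100 mm at (430,151) and 220 mm at (434,352). I'll start with the carrier grip.

```bash
python3 - <<'E'
from h import *
go((.25,.40,.231,3.13),(.40,.25,.231),(.55,.12,.231),(.606,.0745,.15),(.606,.0745,.070))
E
```

```text
shift [-1.025 -0.525 -0.   ] turn [-0.    -0.    -0.108]
shift [-1.012 -0.988 -0.   ] turn [0. 0. 0.]
shift [-1.01  -0.855 -0.   ] turn [0. 0. 0.]
shift [-0.377 -0.299  0.54 ] turn [0. 0. 0.]
shift [ 0.    -0.     0.533] turn [0. 0. 0.]
```

{"op": "arm_command", "data": {"rows": "-1 -0.52 0 0 0 -0.108 -1;-1 -0.52 0 0 0 -0.108 -1;-1 -0.52 0 0 0 -0.108 -1;-1 -0.52 0 0 0 -0.108 -1;-1 -0.52 0 0 0 -0.108 -1"}}

```text
t: 0.6
tool_pos: [0.2485, 0.4, 0.2312]
tcp_rot: [-3.141, 0.0, 3.127]
ft_force: [0.5, -0.2, 1.1]
opening: 0.0853
grasp_force: 0.0
```

{"op": "arm_command", "data": {"rows": "-1 -1 0 0 0 0 -1;-1 -1 0 0 0 0 -1;-1 -1 0 0 0 0 -1;-1 -1 0 0 0 0 -1;-1 -1 0 0 0 0 -1"}}

```text
t: 1.1
tool_pos: [0.3974, 0.2479, 0.231]
tcp_rot: [-3.141, 0.0, 3.128]
ft_force: [-0.3, 0.2, 0.2]
opening: 0.0854
grasp_force: 0.0
```

{"op": "arm_command", "data": {"rows": "-1 -0.85 0 0 0 0 -1;-1 -0.85 0 0 0 0 -1;-1 -0.85 0 0 0 0 -1;-1 -0.85 0 0 0 0 -1;-1 -0.85 0 0 0 0 -1"}}

```text
t: 1.6
tool_pos: [0.5467, 0.1187, 0.2301]
tcp_rot: [-3.141, -0.0, 3.128]
ft_force: [-0.6, 0.6, -0.5]
opening: 0.0854
grasp_force: 0.0
```

```bash
python3 - <<'E'
from h import *
go((.606,.0745,.15,3.13),(.606,.0745,.070))
E
```

```text
shift [-0.399 -0.289  0.534] turn [-0.    -0.    -0.001]
shift [ 0.    -0.     0.533] turn [0. 0. 0.]
```

{"op": "arm_command", "data": {"rows": "-0.4 -0.29 0.53 0 0 0 -1;-0.4 -0.29 0.53 0 0 0 -1;-0.4 -0.29 0.53 0 0 0 -1;-0.4 -0.29 0.53 0 0 0 -1;-0.4 -0.29 0.53 0 0 0 -1"}}

```text
t: 2.1
tool_pos: [0.6028, 0.0781, 0.1527]
tcp_rot: [3.141, 0.0, 3.132]
ft_force: [0.1, -0.0, -0.1]
opening: 0.0854
grasp_force: 0.0
```

{"op": "arm_command", "data": {"rows": "0 0 0.15 0 0 0 -1;0 0 0.3 0 0 0 -1;0 0 0.53 0 0 0 -1;0 0 0.53 0 0 0 -1;0 0 0.53 0 0 0 -1"}}

```text
t: 2.6
tool_pos: [0.6031, 0.0777, 0.074]
tcp_rot: [3.141, 0.001, 3.132]
ft_force: [0.3, 0.2, 0.6]
opening: 0.0859
grasp_force: 0.0
```

{"op": "arm_command", "data": {"rows": "0 0 0 0 0 0 1;0 0 0 0 0 0 1;0 0 0 0 0 0 1;0 0 0 0 0 0 1;0 0 0 0 0 0 1", "grip_force": 60}}

```text
t: 3.1
tool_pos: [0.6034, 0.0767, 0.0728]
tcp_rot: [-3.141, 0.001, 3.131]
ft_force: [-3.7, -3.7, 9.6]
opening: 0.0166
grasp_force: 58.4
```

{"op": "arm_command", "data": {"rows": "0 0 0 0 0 0 1;0 0 0 0 0 0 1;0 -0.05 0 0 0 0 1;0 -0.1 0 0 0 0 1;0 -0.2 0 0 0 0 1"}}

```text
t: 3.6
tool_pos: [0.6031, 0.0474, 0.0728]
tcp_rot: [3.141, 0.001, 3.132]
ft_force: [0.2, 1.9, 5.4]
opening: 0.0168
grasp_force: 58.9
```

{"op": "arm_command", "data": {"rows": "0 -0.15 0 0 0 0 1;0 -0.35 0 0 0 0 1;0.01 -0.55 0 0 0 0 1;0.01 -0.75 0 0 0 0 1;0.01 -0.9 0 0 0 0 1"}}

```text
t: 4.1
tool_pos: [0.6018, -0.0898, 0.0729]
tcp_rot: [-3.141, 0.004, 3.13]
ft_force: [11.9, 1.2, -3.0]
opening: 0.0165
grasp_force: 59.6
```

{"op": "arm_command", "data": {"rows": "0 -0.15 0 0 0 0 1;0 -0.35 0 0 0 0 1;0.01 -0.55 0 0 0 0 1;0.01 -0.75 0 0 0 0 1;0.01 -0.77 0 0 0 0 1"}}

```text
t: 4.6
tool_pos: [0.6007, -0.2073, 0.073]
tcp_rot: [-3.14, 0.007, 3.129]
ft_force: [20.3, -0.4, -7.1]
opening: 0.0165
grasp_force: 60.3
```

{"op": "arm_command", "data": {"rows": "0 0 0 0 0 0 1;0 0 0 0 0 0 1;0 0 0 0 0 0 -0.2;0 0 0 0 0 0 -0.2;0 0 0 0 0 0 -0.2"}}

```text
t: 5.1
tool_pos: [0.5969, -0.2034, 0.0722]
tcp_rot: [3.141, -0.001, 3.131]
ft_force: [0.3, -0.7, -0.3]
opening: 0.0513
grasp_force: 0.0
```

{"op": "arm_command", "data": {"rows": "0 0 -0.2 0 0 0 -0.2;0 0 -0.6 0 0 0 -0.2;0 0 -1 0 0 0 -0.2;0 0 -1 0 0 0 -0.2;0 0 -1 0 0 0 -1"}}

```text
t: 5.6
tool_pos: [0.5981, -0.204, 0.2256]
tcp_rot: [-3.139, 0.004, 3.131]
ft_force: [-0.1, -0.5, -0.7]
opening: 0.0641
grasp_force: 0.0
```

{"op": "arm_command", "data": {"rows": "1 -1 -0.3 0 0 0 -1;1 -1 -0.3 0 0 0 -1;1 -1 -0.3 0 0 0 -1;1 -1 -0.3 0 0 0 -1;1 -1 -0.3 0 0 0 -1"}}

```text
t: 6.1
tool_pos: [0.4427, -0.3541, 0.2672]
tcp_rot: [-3.141, -0.001, 3.128]
ft_force: [1.1, 0.7, 0.4]
opening: 0.0852
grasp_force: 0.0
```

```bash
python3 - <<'E'
from h import *
for n in("top","side"): shot(n,"1")
t=np.load("top1.npz");s=np.load("side1.npz")
a=cv2.resize(t["im"][170:290,240:440],(800,480));b=s["im"][190:340,240:440]
crop(t["im"],(240,165,440,290),4,"t1");crop(s["im"],(240,190,440,340),4,"s1")
E
```

```text
(no output)
```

View pics/t1.png

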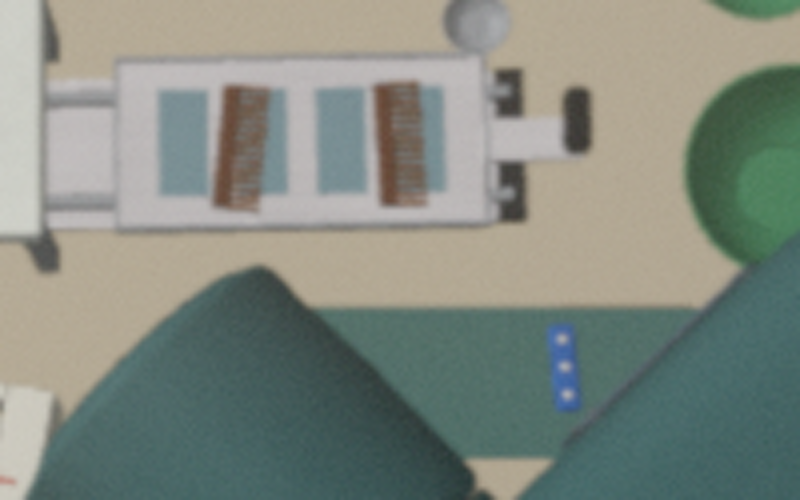

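View pics/s1.png

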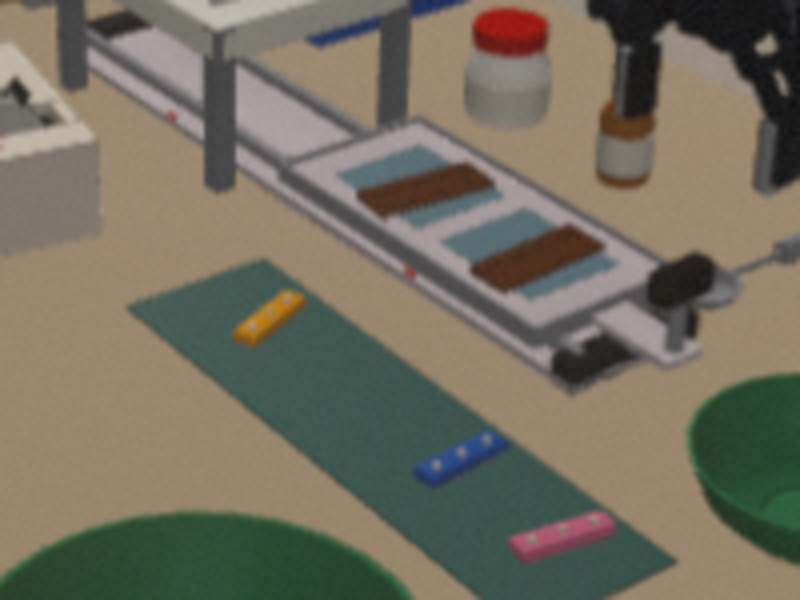

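The carrier is out, with two combs on it: the left one at top px (301,202) and the right one at (340,201). Pads 3 and 1 are clear at (286,201) and (325,200). Next I'll measure combs and pads in both views.

```bash
cat > m.py <<'E'
from h import *
import sys
tag=sys.argv[1]
Z={n:np.load(f"{n}{tag}.npz") for n in("top","side")}
def rep(nm,lo,hi,rois,z,k=2,amin=30):
    out={}
    for n in rois:
        im,d=Z[n]["im"],Z[n]["d"];out[n]=[]
        for c in blobs(n,im,lo,hi,rois[n],amin)[:k]:
            m=cv2.moments(c);uv=np.array([m["m10"],m["m01"]])/m["m00"]
            (a,b),(w,h),th=cv2.minAreaRect(np.float32(plane(n,c.reshape(-1,2),z)[:,:2]*1000))
            if h>w:w,h,th=h,w,th+90
            th=(th+90)%180-90
            mk=cv2.erode(cv2.drawContours(np.zeros((480,640),np.uint8),[c],-1,1,-1),np.ones((3,3)))
            i=np.argwhere(mk)[:,::-1].astype(float);P=depthpts(n,i,d) if len(i) else np.zeros((1,3))
            print(nm,n,uv.round(1),"rect",np.round([a,b,w,h,th],1),"depth",np.median(P,0).round(4));out[n].append(uv)
    if len(out)==2 and all(out.values()):
        for a in out["top"]:
            for b in out["side"]:
                p,g=two(a,b)
                if g<.008:print("   two-view",p.round(4),"gap",round(g,4))
E
python3 - <<'E'
import sys;sys.argv=["",'1']
from m import *
rep("comb",(2,90,40),(14,255,160),dict(top=(290,180,350,220),side=(325,225,395,270)),.045)
rep("pad",(85,30,80),(108,140,220),dict(top=(275,180,355,220),side=(320,220,400,270)),.036,k=4,amin=60)
rep("grip",(0,0,0),(180,255,70),dict(top=(378,180,392,210),side=(395,250,425,270)),.09,k=1)
rep("deckwhite",(0,0,120),(180,40,255),dict(top=(268,178,364,225)),.036,k=1)
E
```

```text
comb top [336.4 201.3] rect [603.4 -74.9  78.3   8.5  -1.8] depth [ 0.5809 -0.0755  0.0405]
comb top [296.6 201.4] rect [604.5  37.1  81.3   7.9  -6.7] depth [0.6168 0.0363 0.0425]
comb side [373.5 254.1] rect [596.6 -92.3  89.3  33.2   2.2] depth [ 0.6023 -0.0835  0.0385]
comb side [345.8 236.8] rect [597.2  19.2  88.2  33.2  -6.3] depth [0.6034 0.0286 0.0389]
   two-view [ 0.6066 -0.0769  0.033 ] gap 0.006
   two-view [0.6086 0.0366 0.0328] gap 0.0052
pad top [325.  199.8] rect [609.4 -42.9  73.   28.5  -1.5] depth [ 0.6078 -0.0428  0.0347]
pad top [285.3 200. ] rect [610.6  69.2  70.2  31.1  -0.9] depth [0.6118 0.0704 0.0337]
pad top [348.1 198.9] rect [ 609.2 -108.1   70.1   11.4   -2. ] depth [ 0.6094 -0.1083  0.0344]
pad top [308.5 201.7] rect [609.1   4.   70.   14.1  -1.3] depth [0.5985 0.0032 0.0348]
pad side [363.8 248.3] rect [607.7 -43.4  74.2  30.4   4.1] depth [ 0.6103 -0.04    0.0327]
pad side [337.6 231.4] rect [608.1  67.3  74.1  26.4  -1.4] depth [0.6149 0.0743 0.0327]
pad side [381.6 258.5] rect [ 606.8 -109.8   73.9   15.8    1.7] depth [ 0.6179 -0.1075  0.0333]
   two-view [ 0.6082 -0.0425  0.0343] gap 0.0012
   two-view [0.6106 0.0701 0.0349] gap 0.0006
   two-view [ 0.6098 -0.1084  0.0344] gap 0.0002
grip top [384. 195.] rect [ 605.3 -203.3   36.8   10.9   -2.5] depth [ 0.6055 -0.203   0.0912]
grip side [409.5 260.9] rect [ 588.1 -222.    77.2   35.1   31.5] depth [ 0.5988 -0.2119  0.0826]
   two-view [ 0.6077 -0.205   0.0752] gap 0.0004
deckwhite top [315.1 200.1] rect [606.  -15.9 271.  134.1  88.6] depth [ 0.608  -0.0138  0.0349]
```

{"op": "arm_command", "data": {"rows": "-0.5 0.9 0.2 0 0 0 -0.4;-0.5 0.9 0.2 0 0 0 -0.4;-0.5 0.9 0.2 0 0 0 -0.4;-0.5 0.9 0.2 0 0 0 -0.4;-0.5 0.9 0.2 0 0 0 -0.4"}}

```text
t: 6.7
tool_pos: [0.5227, -0.2152, 0.2361]
tcp_rot: [3.141, -0.002, 3.135]
ft_force: [-0.7, -0.4, 0.6]
opening: 0.0595
grasp_force: 0.0
```

{"op": "arm_command", "data": {"rows": "-0.55 0.88 0.6 0 0 0 -0.4;-0.55 0.88 0.6 0 0 0 -0.4;-0.55 0.88 0.6 0 0 0 -0.4;-0.55 0.88 0.6 0 0 0 -0.4;-0.55 0.88 0.6 0 0 0 -0.4"}}

```text
t: 7.2
tool_pos: [0.606, -0.0845, 0.1446]
tcp_rot: [3.14, -0.003, 3.133]
ft_force: [-0.3, -0.7, -0.3]
opening: 0.0597
grasp_force: 0.0
```

{"op": "arm_command", "data": {"rows": "0 0 0 0 0 0 -0.4;0 0 0 0 0 0 -0.4;0 0 0 0 0 0 -0.4;0 0 0 0 0 0 -0.4;0 0 0 0 0 0 -0.4"}}

```text
t: 7.7
tool_pos: [0.6058, -0.0871, 0.1476]
tcp_rot: [-3.141, 0.0, 3.13]
ft_force: [-0.3, 0.1, -0.1]
opening: 0.0597
grasp_force: 0.0
```

```bash
python3 - <<'E'
from h import *
go((.602,-.086,.08,3.13),(.602,-.086,.034))
E
```

```text
shift [0.026 0.007 0.451] turn [-0.  0.  0.]
shift [ 0.    -0.     0.307] turn [0. 0. 0.]
```

{"op": "arm_command", "data": {"rows": "0.02 0 0.3 0 0 0 -0.4;0.02 0 0.55 0 0 0 -0.4;0.02 0 0.7 0 0 0 -0.4;0.02 0 0.757 0 0 0 -0.4;0.02 0 0.757 0 0 0 -0.4"}}

```text
t: 8.2
tool_pos: [0.6025, -0.0866, 0.0333]
tcp_rot: [3.141, -0.001, 3.131]
ft_force: [-0.3, -0.1, 0.5]
opening: 0.0595
grasp_force: 0.0
```

{"op": "arm_command", "data": {"rows": "0 0 0 0 0 0 -0.4;0 0 0 0 0 0 1;0 0 0 0 0 0 1;0 0 0 0 0 0 1;0 0 0 0 0 0 1", "grip_force": 40}}

```text
t: 8.7
tool_pos: [0.6036, -0.0868, 0.0351]
tcp_rot: [-3.141, 0.002, 3.131]
ft_force: [-1.1, -0.1, 8.8]
opening: 0.0324
grasp_force: 39.0
```

{"op": "arm_command", "data": {"rows": "0 0 0 0 0 0 1;0 0 0 0 0 0 1;0 0 -0.2 0 0 0 1;0 0 -0.5 0 0 0 1;0 0 -0.8 0 0 0 1"}}

```text
t: 9.2
tool_pos: [0.6025, -0.0864, 0.1556]
tcp_rot: [3.142, -0.0, 3.131]
ft_force: [0.8, -0.1, 0.0]
opening: 0.0328
grasp_force: 40.3
```

{"op": "arm_command", "data": {"rows": "0.1 -0.92 0 0 0 0 1;0.1 -0.92 0 0 0 0 1;0.1 -0.92 0 0 0 0 1;0.1 -0.92 0 0 0 0 1;0.1 -0.92 0 0 0 0 1"}}

```text
t: 9.7
tool_pos: [0.5863, -0.225, 0.1541]
tcp_rot: [3.142, 0.0, 3.129]
ft_force: [-0.1, 0.6, -0.9]
opening: 0.0325
grasp_force: 40.3
```

{"op": "arm_command", "data": {"rows": "0.1 -0.91 0 0 0 0 1;0.1 -0.91 0 0 0 0 1;0.1 -0.91 0.1 0 0 0 1;0.1 -0.91 0.3 0 0 0 1;0.1 -0.91 0.4 0 0 0 1"}}

```text
t: 10.2
tool_pos: [0.5696, -0.3601, 0.0917]
tcp_rot: [3.14, -0.001, 3.131]
ft_force: [-0.2, 0.6, -1.6]
opening: 0.0326
grasp_force: 40.3
```

{"op": "arm_command", "data": {"rows": "0 0 0.1 0 0 0 1;0 0 0.25 0 0 0 1;0 0 0.38 0 0 0 1;0 0 0.38 0 0 0 1;0 0 0.38 0 0 0 1"}}

```text
t: 10.7
tool_pos: [0.5704, -0.3598, 0.0374]
tcp_rot: [3.142, 0.0, 3.132]
ft_force: [0.8, -0.5, -0.0]
opening: 0.0325
grasp_force: 40.3
```

{"op": "arm_command", "data": {"rows": "0 0 0 0 0 0 -0.3;0 0 0 0 0 0 -0.3;0 0 0 0 0 0 -0.3;0 0 -0.4 0 0 0 -0.3;0 0 -0.8 0 0 0 -0.3"}}

```text
t: 11.2
tool_pos: [0.5692, -0.3602, 0.1374]
tcp_rot: [3.14, -0.002, 3.131]
ft_force: [2.0, -1.2, 0.9]
opening: 0.0558
grasp_force: 0.0
```

{"op": "arm_command", "data": {"rows": "-0.1 1 0 0 0 0 -0.4;-0.1 1 0 0 0 0 -0.4;-0.1 1 0 0 0 0 -0.4;-0.1 1 0 0 0 0 -0.4;-0.1 1 0 0 0 0 -0.4"}}

```text
t: 11.7
tool_pos: [0.5868, -0.21, 0.1373]
tcp_rot: [-3.141, 0.001, 3.133]
ft_force: [-0.1, -0.4, 0.4]
opening: 0.0599
grasp_force: 0.0
```

{"op": "arm_command", "data": {"rows": "-0.1 1 0 0 0 0.05 -0.4;-0.1 1 0 0 0 0.05 -0.4;-0.1 1 0 0 0 0.05 -0.4;-0.1 1 0 0 0 0.05 -0.4;-0.1 1 0 0 0 0.05 -0.4"}}

```text
t: 12.2
tool_pos: [0.6036, -0.0613, 0.1368]
tcp_rot: [-3.141, 0.0, 3.031]
ft_force: [0.1, -0.5, 0.1]
opening: 0.0599
grasp_force: 0.0
```

{"op": "arm_command", "data": {"rows": "0 0.57 0 0 0 0 -0.4;0 0.57 0 0 0 0 -0.4;0 0.57 0 0 0 0 -0.4;0 0.57 0 0 0 0 -0.4;0 0.57 0 0 0 0 -0.4"}}

```text
t: 12.7
tool_pos: [0.6129, 0.022, 0.1367]
tcp_rot: [-3.141, 0.0, 3.029]
ft_force: [-0.1, -0.7, -1.3]
opening: 0.0599
grasp_force: 0.0
```

```bash
python3 - <<'E'
from h import *
go((.603,.027,.035,3.03))
E
```

```text
shift [0.069 0.026 0.678] turn [-0.     0.    -0.001]
```

{"op": "arm_command", "data": {"rows": "0.07 0.03 0.3 0 0 0 -0.4;0.07 0.03 0.5 0 0 0 -0.4;0.07 0.03 0.62 0 0 0 -0.4;0.07 0.03 0.675 0 0 0 -0.4;0.07 0.03 0.675 0 0 0 -0.4"}}

```text
t: 13.2
tool_pos: [0.6025, 0.0285, 0.0349]
tcp_rot: [-3.141, -0.001, 3.029]
ft_force: [0.4, -0.6, 1.2]
opening: 0.0598
grasp_force: 0.0
```

{"op": "arm_command", "data": {"rows": "0 0 0 0 0 0 1;0 0 0 0 0 0 1;0 0 0 0 0 0 1;0 0 0 0 0 0 1;0 0 0 0 0 0 1"}}

```text
t: 13.7
tool_pos: [0.6035, 0.0292, 0.0369]
tcp_rot: [-3.141, 0.002, 3.031]
ft_force: [-1.4, -1.4, 5.6]
opening: 0.0321
grasp_force: 39.2
```

{"op": "arm_command", "data": {"rows": "0 0 0 0 0 0 1;0 0 -0.2 0 0 0 1;0 0 -0.5 0 0 0 1;0 0 -0.8 0 0 0 1;0 0 -0.8 0 0 -0.05 1"}}

```text
t: 14.2
tool_pos: [0.6054, 0.0294, 0.1622]
tcp_rot: [-3.141, 0.01, 3.131]
ft_force: [-0.0, -0.3, -0.5]
opening: 0.0321
grasp_force: 40.0
```

```bash
python3 - <<'E'
from h import *
print(get_obs()["opening"]);go((.571,-.361,.155,3.13),(.571,-.361,.047))
E
```

```text
0.03205247418060757
shift [ 0.203 -2.605  0.048] turn [-0.     0.005  0.001]
shift [ 0.   -0.    0.72] turn [0. 0. 0.]
```

{"op": "arm_command", "data": {"rows": "0.07 -0.87 0 0 0 0 1;0.07 -0.87 0 0 0 0 1;0.07 -0.87 0 0 0 0 1;0.07 -0.87 0 0 0 0 1;0.07 -0.87 0 0 0 0 1"}}

```text
t: 14.7
tool_pos: [0.5909, -0.1013, 0.1562]
tcp_rot: [-3.142, 0.001, 3.129]
ft_force: [-0.1, 0.4, 0.6]
opening: 0.0322
grasp_force: 40.0
```

{"op": "arm_command", "data": {"rows": "0.07 -0.87 0 0 0 0 1;0.07 -0.87 0 0 0 0 1;0.07 -0.87 0 0 0 0 1;0.07 -0.87 0 0 0 0 1;0.07 -0.87 0 0 0 0 1"}}

```text
t: 15.2
tool_pos: [0.5791, -0.2305, 0.1557]
tcp_rot: [3.141, 0.0, 3.131]
ft_force: [0.3, 0.8, -0.6]
opening: 0.0322
grasp_force: 40.1
```

{"op": "arm_command", "data": {"rows": "0.07 -0.87 0 0 0 0 1;0.07 -0.87 0 0 0 0 1;0.07 -0.87 0.2 0 0 0 1;0.07 -0.87 0.4 0 0 0 1;0.07 -0.87 0.6 0 0 0 1"}}

```text
t: 15.7
tool_pos: [0.5676, -0.3606, 0.0646]
tcp_rot: [3.142, 0.0, 3.132]
ft_force: [0.4, 0.1, -0.1]
opening: 0.0318
grasp_force: 40.1
```

{"op": "arm_command", "data": {"rows": "0 0 0.15 0 0 0 1;0 0 0.15 0 0 0 1;0 0 0.15 0 0 0 -0.3;0 0 0.15 0 0 0 -0.3;0 0 0.15 0 0 0 -0.3"}}

```text
t: 16.2
tool_pos: [0.5678, -0.3617, 0.0445]
tcp_rot: [-3.14, 0.002, 3.131]
ft_force: [-0.1, -0.3, -0.1]
opening: 0.0557
grasp_force: 0.0
```

{"op": "arm_command", "data": {"rows": "0 0 -0.2 0 0 0 -0.3;0 0 -0.6 0 0 0 -0.3;0 0 -1 0 0 0 -0.3;0.5 0.2 -1 0 0 0 -0.3;0.85 0.5 -1 0 0 0 -0.3"}}

```text
t: 16.7
tool_pos: [0.4822, -0.3159, 0.1921]
tcp_rot: [-3.137, 0.005, 3.13]
ft_force: [0.9, -0.0, 0.4]
opening: 0.0559
grasp_force: 0.0
```

```bash
python3 - <<'E'
import sys
from h import *
for n in("top","side"): shot(n,"2")
sys.argv=["",'2']
from m import *
rep("amber",(12,120,80),(28,255,255),dict(top=(280,235,440,285),side=(270,255,410,345)),.014,k=1,amin=60)
rep("blue",(105,100,60),(125,255,255),dict(top=(280,235,440,285),side=(270,255,410,345)),.014,k=1,amin=60)
rep("pink",(150,60,60),(178,255,255),dict(top=(280,235,440,285),side=(270,255,410,345)),.014,k=1,amin=60)
a=cv2.resize(Z["top"]["im"][170:290,250:480],(690,360));crop(Z["side"]["im"],(260,190,510,345),3,"s2")
print(get_obs()["tool_pos"])
E
```

```text
amber side [306.9 269.1] rect [446.1 -11.   67.6  21.   20.5] depth [ 0.4447 -0.0118  0.0143]
blue side [354.8 304. ] rect [ 444.5 -198.5   66.    20.5    2.8] depth [ 0.4415 -0.2006  0.0162]
pink side [380.1 323.5] rect [ 442.  -287.6   63.4   23.3   -9.6] depth [ 0.439  -0.2891  0.0153]
[ 0.47679624 -0.31047545  0.19031522]
```

View pics/s2.png

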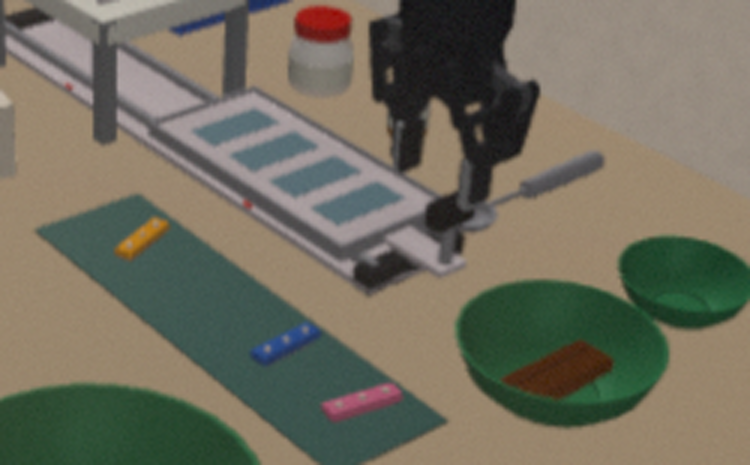

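Both combs are in the bowl, at crop (558,370), and the pads are clear. The barrettes haven't moved. Pink goes first.

```bash
python3 - <<'E'
from h import *
go((.4438,-.2855,.08,2.957),(.4438,-.2855,.005))
E
```

```text
shift [0.22  0.163 0.736] turn [ 0.001 -0.001  0.087]
shift [ 0.  -0.   0.5] turn [0. 0. 0.]
```

{"op": "arm_command", "data": {"rows": "0.22 0.16 0.3 0 0 0.087 -0.3;0.22 0.16 0.5 0 0 0.087 -0.3;0.22 0.16 0.73 0 0 0.087 -0.3;0.22 0.16 0.73 0 0 0.087 -0.3;0.22 0.16 0.73 0 0 0.087 -0.3"}}

```text
t: 17.3
tool_pos: [0.4492, -0.2903, 0.0806]
tcp_rot: [-3.141, 0.0, 2.957]
ft_force: [0.6, -0.9, 0.6]
opening: 0.0555
grasp_force: 0.0
```

```bash
python3 - <<'E'
from h import *
go((.4438,-.2855,.005,2.957))
E
```

```text
shift [0.041 0.025 0.504] turn [-0.  0. -0.]
```

{"op": "arm_command", "data": {"rows": "0.04 0.03 0.2 0 0 0 -0.3;0.04 0.03 0.4 0 0 0 -0.3;0.04 0.03 0.5 0 0 0 -0.3;0.04 0.03 0.5 0 0 0 -0.3;0.04 0.03 0.5 0 0 0 -0.3"}}

```text
t: 17.8
tool_pos: [0.4448, -0.2854, 0.0062]
tcp_rot: [-3.14, 0.002, 2.957]
ft_force: [-0.9, -0.5, 0.4]
opening: 0.0559
grasp_force: 0.0
```

{"op": "arm_command", "data": {"rows": "0 0 0 0 0 0 1;0 0 0 0 0 0 1;0 0 0 0 0 0 1;0 0 0 0 0 0 1;0 0 0 0 0 0 1"}}

```text
t: 18.3
tool_pos: [0.4441, -0.2848, 0.0055]
tcp_rot: [-3.141, 0.001, 2.957]
ft_force: [-1.3, 0.6, 11.9]
opening: 0.0167
grasp_force: 39.1
```

{"op": "arm_command", "data": {"rows": "0 0 -0.1 0 0 0 1;0 0 -0.3 0 0 0 1;0 0 -0.6 0 0 0 1;0 0 -0.9 0 0 0 1;0 0 -1 0 0 -0.087 1"}}

```text
t: 18.8
tool_pos: [0.4447, -0.2853, 0.1591]
tcp_rot: [-3.138, 0.004, 3.107]
ft_force: [0.8, -0.2, -1.3]
opening: 0.0165
grasp_force: 39.8
```

```bash
python3 - <<'E'
from h import *
go((.6075,-.0985,.155,3.127))
E
```

```text
shift [-1.042  1.282  0.027] turn [-0.002  0.002 -0.01 ]
```

{"op": "arm_command", "data": {"rows": "-0.5 0.64 0 0 0 -0.01 1;-0.5 0.64 0 0 0 -0.01 1;-0.5 0.64 0 0 0 -0.01 1;-0.5 0.64 0 0 0 -0.01 1;-0.5 0.64 0 0 0 -0.01 1"}}

```text
t: 19.3
tool_pos: [0.5219, -0.1908, 0.1546]
tcp_rot: [-3.141, -0.0, 3.128]
ft_force: [0.7, 0.3, -0.4]
opening: 0.0164
grasp_force: 39.8
```

{"op": "arm_command", "data": {"rows": "-0.53 0.64 0 0 0 0 1;-0.53 0.64 0 0 0 0 1;-0.53 0.64 0.2 0 0 0 1;-0.53 0.64 0.4 0 0 0 1;-0.53 0.64 0.4 0 0 0 1"}}

```text
t: 19.8
tool_pos: [0.6007, -0.0961, 0.0913]
tcp_rot: [3.14, -0.006, 3.127]
ft_force: [-0.7, 0.3, -1.0]
opening: 0.017
grasp_force: 39.8
```

```bash
python3 - <<'E'
from h import *
go((.6075,-.0985,.038,3.127));print(get_obs()["opening"])
E
```

```text
shift [-0.048 -0.016  0.355] turn [ 0.001 -0.003 -0.   ]
0.017001663330403857
```

{"op": "arm_command", "data": {"rows": "-0.03 -0.015 0.1 0 0 0 1;-0.03 -0.015 0.2 0 0 0 1;-0.03 -0.015 0.27 0 0 0 1;-0.03 -0.015 0.31 0 0 0 1;-0.03 -0.015 0.31 0 0 0 1"}}

```text
t: 20.3
tool_pos: [0.6071, -0.099, 0.0477]
tcp_rot: [3.141, -0.0, 3.126]
ft_force: [-0.7, -0.2, 0.1]
opening: 0.0168
grasp_force: 39.8
```

```bash
python3 - <<'E'
from h import *
go((.6075,-.0985,.038,3.127));print(get_obs()["ft_force"])
E
```

```text
shift [-0.003  0.003  0.065] turn [ 0. -0. -0.]
[-0.70984869 -0.15797596  0.13078885]
```

{"op": "arm_command", "data": {"rows": "0 0 0.03 0 0 0 1;0 0 0.065 0 0 0 1;0 0 0.065 0 0 0 1;0 0 0.065 0 0 0 -0.2;0 0 0.065 0 0 0 -0.2"}}

```text
t: 20.8
tool_pos: [0.6074, -0.0986, 0.0384]
tcp_rot: [-3.141, 0.0, 3.127]
ft_force: [-0.3, 0.4, -0.1]
opening: 0.0446
grasp_force: 0.0
```

{"op": "arm_command", "data": {"rows": "0 0 0 0 0 0 -0.2;0 0 0 0 0 0 -0.2;0 0 -0.2 0 0 0 -0.2;0 0 -0.5 0 0 0 -0.2;0 0 -0.8 0 0 0 -0.2"}}

```text
t: 21.3
tool_pos: [0.6068, -0.0984, 0.1595]
tcp_rot: [3.141, -0.001, 3.127]
ft_force: [1.8, -0.8, -0.1]
opening: 0.051
grasp_force: 0.0
```

{"op": "arm_command", "data": {"rows": "1 -0.65 0 0 0 -0.032 -0.3;1 -0.65 0 0 0 -0.032 -0.3;1 -0.65 0 0 0 -0.032 -0.3;1 -0.65 0 0 0 -0.032 -0.3;1 -0.65 0 0 0 -0.032 -0.3"}}

```text
t: 21.8
tool_pos: [0.4534, -0.1952, 0.1587]
tcp_rot: [-3.141, -0.0, -3.095]
ft_force: [0.8, -0.1, -0.1]
opening: 0.0557
grasp_force: 0.0
```

{"op": "arm_command", "data": {"rows": "0.07 0 0.5 0 0 0 -0.3;0.07 0 0.5 0 0 0 -0.3;0.07 0 0.5 0 0 0 -0.3;0.07 0 0.5 0 0 0 -0.3;0.07 0 0.5 0 0 0 -0.3"}}

```text
t: 22.3
tool_pos: [0.4467, -0.1948, 0.0847]
tcp_rot: [-3.14, 0.002, -3.092]
ft_force: [0.1, -0.3, 0.1]
opening: 0.0557
grasp_force: 0.0
```

```bash
python3 - <<'E'
import sys
from h import *
for n in("top","side"): shot(n,"3")
sys.argv=["",'3']
from m import *
go((.4457,-.1963,.0055,3.19));print(get_obs()["ft_force"])
rep("amber",(12,120,80),(28,255,255),dict(top=(280,235,440,285),side=(270,255,410,345)),.014,k=1,amin=60)
rep("blue",(105,100,60),(125,255,255),dict(top=(280,235,440,285),side=(270,255,410,345)),.014,k=1,amin=60)
rep("pink",(150,60,60),(178,255,255),dict(top=(270,175,360,225),side=(320,200,450,345)),.046,k=1,amin=30)
E
```

```text
shift [ 0.006 -0.009  0.526] turn [-0.001  0.001  0.001]
[-0.04678581 -0.38445941  0.21728877]
amber top [314.2 257.7] rect [446.7  -8.   59.9  16.3  20.1] depth [ 0.4457 -0.0077  0.0163]
amber side [306.9 269.2] rect [446.1 -10.9  67.6  21.1  21. ] depth [ 0.4451 -0.0117  0.0144]
   two-view [ 0.447  -0.0083  0.0115] gap 0.0004
blue side [354.7 304.1] rect [ 444.9 -197.7   65.    21.6    2.4] depth [ 0.4423 -0.2007  0.0158]
pink top [344.6 199.3] rect [605.4 -97.5  55.2  14.1  -1.9] depth [ 0.606  -0.0979  0.0469]
```

{"op": "arm_command", "data": {"rows": "0 -0.01 0.2 0 0 0 -0.3;0 -0.01 0.4 0 0 0 -0.3;0 -0.01 0.53 0 0 0 -0.3;0 -0.01 0.53 0 0 0 -0.3;0 -0.01 0.53 0 0 0 -0.3"}}

```text
t: 22.9
tool_pos: [0.446, -0.1961, 0.0046]
tcp_rot: [-3.141, 0.001, -3.092]
ft_force: [0.2, 0.1, -0.5]
opening: 0.0555
grasp_force: 0.0
```

{"op": "arm_command", "data": {"rows": "0 0 0 0 0 0 1;0 0 0 0 0 0 1;0 0 0 0 0 0 1;0 0 0 0 0 0 1;0 0 0 0 0 0 1"}}

```text
t: 23.4
tool_pos: [0.446, -0.1962, 0.0047]
tcp_rot: [-3.141, 0.001, -3.092]
ft_force: [-1.7, 0.4, 11.6]
opening: 0.0167
grasp_force: 39.1
```

{"op": "arm_command", "data": {"rows": "0 0 -0.1 0 0 0 1;0 0 -0.3 0 0 0 1;0 0 -0.6 0 0 0 1;0 0 -0.9 0 0 0 1;0 0 -1 0 0 0.03 1"}}

```text
t: 23.9
tool_pos: [0.4467, -0.1966, 0.1582]
tcp_rot: [-3.138, 0.005, 3.131]
ft_force: [0.5, -0.8, -1.3]
opening: 0.0167
grasp_force: 39.8
```

```bash
python3 - <<'E'
from h import *
go((.6075,-.0427,.155,3.127));print(get_obs()["opening"])
E
```

```text
shift [-1.061  1.038  0.023] turn [-0.002  0.002  0.002]
0.016742313408924618
```

{"op": "arm_command", "data": {"rows": "-0.6 0.55 0 0 0 0 1;-0.6 0.55 0 0 0 0 1;-0.6 0.55 0 0 0 0 1;-0.6 0.55 0 0 0 0 1;-0.6 0.55 0 0 0 0 1"}}

```text
t: 24.4
tool_pos: [0.5362, -0.114, 0.1538]
tcp_rot: [-3.141, -0.0, 3.132]
ft_force: [-0.1, -0.2, -0.5]
opening: 0.0165
grasp_force: 39.8
```

{"op": "arm_command", "data": {"rows": "-0.47 0.49 0 0 0 0 1;-0.47 0.49 0 0 0 0 1;-0.47 0.49 0.2 0 0 0 1;-0.47 0.49 0.4 0 0 0 1;-0.47 0.49 0.5 0 0 0 1"}}

```text
t: 24.9
tool_pos: [0.6062, -0.0421, 0.0767]
tcp_rot: [3.141, -0.003, 3.13]
ft_force: [-0.1, 0.4, 0.2]
opening: 0.0166
grasp_force: 39.8
```

{"op": "arm_command", "data": {"rows": "0 0 0.1 0 0 0 1;0 0 0.18 0 0 0 1;0 0 0.18 0 0 0 1;0 0 0.18 0 0 0 1;0 0 0.18 0 0 0 1"}}

```text
t: 25.4
tool_pos: [0.608, -0.0419, 0.0526]
tcp_rot: [-3.141, 0.001, 3.13]
ft_force: [-0.3, -0.6, -0.5]
opening: 0.0167
grasp_force: 39.8
```

```bash
python3 - <<'E'
from h import *
go((.6075,-.0427,.038,3.127));print(get_obs()["opening"])
E
```

```text
shift [ 0.004 -0.005  0.098] turn [-0.     0.001  0.002]
0.01666503191928431
```

{"op": "arm_command", "data": {"rows": "0 -0.005 0.05 0 0 0 1;0 -0.005 0.097 0 0 0 1;0 -0.005 0.097 0 0 0 1;0 -0.005 0.097 0 0 0 0;0 -0.005 0.097 0 0 0 0"}}

```text
t: 25.9
tool_pos: [0.6077, -0.0424, 0.0373]
tcp_rot: [-3.142, 0.0, 3.131]
ft_force: [0.2, 1.3, -0.8]
opening: 0.0423
grasp_force: 0.0
```

{"op": "arm_command", "data": {"rows": "0 0 0 0 0 0 0;0 0 0 0 0 0 0;0 0 -0.2 0 0 0 0;0 0 -0.5 0 0 0 0;0 0 -0.8 0 0 0 0"}}

```text
t: 26.4
tool_pos: [0.6071, -0.0422, 0.1585]
tcp_rot: [3.141, -0.001, 3.131]
ft_force: [1.5, 0.1, -0.1]
opening: 0.0431
grasp_force: 0.0
```

{"op": "arm_command", "data": {"rows": "1 0.22 0 0 0 -0.183 -0.3;1 0.22 0 0 0 -0.183 -0.3;1 0.22 0 0 0 -0.183 -0.3;1 0.22 0 0 0 -0.183 -0.3;1 0.22 0 0 0 -0.183 -0.3"}}

```text
t: 26.9
tool_pos: [0.4573, -0.0075, 0.1578]
tcp_rot: [-3.141, 0.001, -2.786]
ft_force: [-0.1, -1.3, 0.4]
opening: 0.0555
grasp_force: 0.0
```

```bash
python3 - <<'E'
import sys
from h import *
for n in("top","side"): shot(n,"4")
sys.argv=["",'4']
from m import *
go((.447,-.0082,.0055,3.494))
rep("amber",(12,120,80),(28,255,255),dict(top=(280,235,440,285),side=(270,255,410,345)),.014,k=1,amin=60)
rep("blue",(105,100,60),(125,255,255),dict(top=(270,175,360,225),side=(320,200,450,345)),.046,k=1,amin=30)
rep("pink",(150,60,60),(178,255,255),dict(top=(270,175,360,225),side=(320,200,450,345)),.046,k=1,amin=30)
E
```

```text
shift [0.077 0.027 1.013] turn [-0.     0.001  0.001]
amber side [306.8 269.1] rect [446.1 -11.   67.6  21.   20.5] depth [ 0.4447 -0.0115  0.0144]
blue side [363.7 246.5] rect [601.8 -49.   62.9  19.8  -1.3] depth [ 0.6004 -0.0485  0.0439]
pink side [378.3 254.9] rect [ 6.018e+02 -1.036e+02  6.510e+01  2.310e+01 -1.000e-01] depth [ 0.6016 -0.1031  0.0442]
```

{"op": "arm_command", "data": {"rows": "0.075 0.027 0.3 0 0 0 -0.3;0.075 0.027 0.6 0 0 0 -0.3;0.075 0.027 0.8 0 0 0 -0.3;0.075 0.027 0.95 0 0 0 -0.3;0.075 0.027 1 0 0 0 -0.3"}}

```text
t: 27.5
tool_pos: [0.4461, -0.008, 0.0051]
tcp_rot: [3.14, -0.002, -2.787]
ft_force: [0.2, -0.2, -0.4]
opening: 0.0554
grasp_force: 0.0
```

{"op": "arm_command", "data": {"rows": "0 0 0.01 0 0 0 -0.3;0 0 0.01 0 0 0 1;0 0 0.01 0 0 0 1;0 0 0.01 0 0 0 1;0 0 0.01 0 0 0 1"}}

```text
t: 28.0
tool_pos: [0.4468, -0.008, 0.0067]
tcp_rot: [-3.141, 0.002, -2.786]
ft_force: [-1.1, 1.2, 6.5]
opening: 0.0168
grasp_force: 39.0
```

{"op": "arm_command", "data": {"rows": "0 0 0 0 0 0 1;0 0 -0.1 0 0 0 1;0 0 -0.4 0 0 0 1;0 0 -0.7 0 0 0 1;0 0 -1 0 0 0 1"}}

```text
t: 28.5
tool_pos: [0.4457, -0.0078, 0.1582]
tcp_rot: [-3.141, 0.001, -2.786]
ft_force: [1.5, -0.1, -0.5]
opening: 0.0169
grasp_force: 39.6
```

```bash
python3 - <<'E'
from h import *
go((.6085,.0132,.155,3.127));print(get_obs()["opening"])
E
```

```text
shift [-1.066 -0.246  0.023] turn [-0.     0.     0.185]
0.016906966212905626
```

{"op": "arm_command", "data": {"rows": "-1 -0.23 0 0 0 0.185 1;-1 -0.23 0 0 0 0.185 1;-1 -0.23 0 0 0 0.185 1;-1 -0.23 0 0 0 0.185 1;-1 -0.23 0 0 0 0.185 1"}}

```text
t: 29.0
tool_pos: [0.5992, 0.0121, 0.1554]
tcp_rot: [-3.142, -0.0, 3.128]
ft_force: [-0.2, -0.1, 0.2]
opening: 0.0168
grasp_force: 39.6
```

```bash
python3 - <<'E'
from h import *
go((.6085,.0132,.052,3.127));print(get_obs()["opening"])
E
```

```text
shift [-0.062  0.008  0.69 ] turn [-0. -0.  0.]
0.016795476585086823
```

{"op": "arm_command", "data": {"rows": "-0.06 0.01 0.2 0 0 0 1;-0.06 0.01 0.4 0 0 0 1;-0.06 0.01 0.6 0 0 0 1;-0.06 0.01 0.68 0 0 0 1;-0.06 0.01 0.68 0 0 0 1"}}

```text
t: 29.5
tool_pos: [0.6061, 0.0133, 0.0532]
tcp_rot: [3.141, -0.002, 3.127]
ft_force: [-0.1, 0.3, -0.2]
opening: 0.0166
grasp_force: 39.6
```

```bash
python3 - <<'E'
from h import *
go((.6085,.0132,.038,3.127));print(get_obs()["opening"])
E
```

```text
shift [-0.016 -0.     0.101] turn [ 0.    -0.001 -0.   ]
0.016600327991667177
```

{"op": "arm_command", "data": {"rows": "-0.01 0 0.05 0 0 0 1;-0.01 0 0.1 0 0 0 1;-0.01 0 0.1 0 0 0 1;-0.01 0 0.1 0 0 0 0;-0.01 0 0.1 0 0 0 0"}}

```text
t: 30.0
tool_pos: [0.6094, 0.0133, 0.0391]
tcp_rot: [-3.142, 0.001, 3.127]
ft_force: [-0.0, 0.4, 0.1]
opening: 0.0422
grasp_force: 0.0
```

{"op": "arm_command", "data": {"rows": "0 0 0 0 0 0 0;0 0 0 0 0 0 0;0 0 -0.3 0 0 0 0;0 0 -0.6 0 0 0 0;0 0 -1 0 0 0 0"}}

```text
t: 30.5
tool_pos: [0.6085, 0.0134, 0.18]
tcp_rot: [3.141, -0.001, 3.127]
ft_force: [1.1, -0.6, -1.2]
opening: 0.0426
grasp_force: 0.0
```

{"op": "arm_command", "data": {"rows": "1 0 0 0 0 0 0;1 0 0 0 0 0 0;1 0 0 0 0 0 0;1 0 0 0 0 0 0;1 0 0 0 0 0 1"}}

```text
t: 31.0
tool_pos: [0.4587, 0.0155, 0.1793]
tcp_rot: [-3.141, 0.001, 3.127]
ft_force: [-0.8, 0.4, 0.2]
opening: 0.0294
grasp_force: 0.0
```

```bash
python3 - <<'E'
import sys
from h import *
for n in("top","side"): shot(n,"5")
sys.argv=["",'5']
from m import *
for nm,lo,hi in(("amber",(12,120,80),(28,255,255)),("blue",(105,100,60),(125,255,255)),("pink",(150,60,60),(178,255,255))):
  rep(nm,lo,hi,dict(top=(270,175,360,225),side=(320,200,450,345)),.046,k=1,amin=30)
rep("pad",(85,30,80),(108,140,220),dict(top=(275,180,355,220)),.034,k=7,amin=10)
# timer geometry from first top picture: red marks at z=.074, box outline, button
im=np.load("top0.npz")["im"];d=np.load("top0.npz")["d"]
hsv=cv2.cvtColor(im,cv2.COLOR_RGB2HSV)
m=(cv2.inRange(hsv,(0,90,80),(6,255,255))|cv2.inRange(hsv,(172,90,80),(180,255,255)))
for c in cv2.findContours(m,cv2.RETR_EXTERNAL,cv2.CHAIN_APPROX_NONE)[0]:
    x,y,w,h=cv2.boundingRect(c)
    if 180<x<260 and 255<y<310:
        u=c.reshape(-1,2).mean(0);print("red",u,(x,y,w,h),plane("top",[u],.074).round(4))
g=blobs("top",im,(50,80,20),(85,255,200),(185,260,220,300))[0]
mm=cv2.moments(g);u=[mm["m10"]/mm["m00"],mm["m01"]/mm["m00"]];print("btn",u,plane("top",[u],.09).round(4),depthpts("top",np.array([u]),d).round(4))
b=blobs("top",im,(0,0,135),(40,60,255),(175,245,262,315),300)
for c in b[:1]:
    Q=plane("top",c.reshape(-1,2),.074);print("box",np.round(cv2.minAreaRect(np.float32(Q[:,:2]*1000)),1) if 0 else cv2.minAreaRect(np.float32(Q[:,:2]*1000)))
E
```

```text
amber side [396.1 219.1] rect [782.3  17.6  69.3  34.3  45.2] depth [0.7644 0.0008 0.055 ]
blue side [363.6 246.4] rect [601.9 -48.3  62.8  20.   -0.9] depth [ 0.6028 -0.0478  0.0438]
pink top [344.5 199.5] rect [604.  -97.4  58.   14.1  -1.9] depth [ 0.6054 -0.0979  0.0457]
pink side [378.4 254.9] rect [ 6.018e+02 -1.036e+02  6.510e+01  2.310e+01 -1.000e-01] depth [ 0.606  -0.1034  0.045 ]
   two-view [ 0.6069 -0.0981  0.0411] gap 0.0007
pad top [303.8 199.1] rect [611.5  14.  171.3 114.   88.6] depth [0.449  0.0133 0.6597]
pad top [340.6 193.2] rect [610.1 -95.5  70.3  31.3  -1.8] depth [ 0.6353 -0.0836  0.0326]
red [237.5 284. ] (237, 283, 2, 3) [[0.3706 0.2009 0.074 ]]
red [223.  281.5] (223, 281, 1, 2) [[0.3784 0.2399 0.074 ]]
btn [199.890873015873, 277.14285714285717] [[0.3898 0.299  0.09  ]] [[0.3885 0.297  0.1006]]
box ((385.0792236328125, 254.31838989257812), (236.56661987304688, 187.27842712402344), 88.5909423828125)
```

```bash
python3 - <<'E'
from h import *
k=5.581
f=lambda pts:plane("top",[[a/k+175,b/k+240] for a,b in pts],.074)
B=f([(97,72),(440,130),(387,393),(42,332)]);print("box",B.round(4))
for i in range(4):
    v=B[(i+1)%4]-B[i];print(np.linalg.norm(v).round(4),np.degrees(np.arctan2(v[1],v[0])).round(1))
M=f([(262,234),(362,250)]);v=M[0]-M[1];print("marks",M.round(4),M.mean(0).round(4),np.degrees(np.arctan2(v[1],v[0]))-90)
S=f([(300,128),(367,140),(328,350),(255,340)]);print("slot",S.round(4),S.mean(0).round(4))
# side view marks and depth profile of wheel along its circumference, first shots
s=np.load("side0.npz");t=np.load("top0.npz")
a=np.radians(-12);ex=np.array([np.cos(a),np.sin(a)]);ey=np.array([-np.sin(a),np.cos(a)])
c=M.mean(0)[:2]
for n,z in(("top",t),("side",s)):
    g=np.stack(np.meshgrid(np.arange(180,262),np.arange(190,315)),-1).reshape(-1,2).astype(float)
    P=depthpts(n,g,z["d"]);u=(P[:,:2]-c)@ex;w=(P[:,:2]-c)@ey
    sel=(abs(w)<.010)&(abs(u)<.06)&(P[:,2]>.055)&(P[:,2]<.125)
    for lo in np.arange(-.06,.06,.006):
        q=sel&(u>=lo)&(u<lo+.006)
        if q.sum():print(n,round(lo*1000+3),np.percentile(P[q,2]*1000,[20,50,80]).round(0),q.sum(),cv2.cvtColor(z["im"],cv2.COLOR_RGB2GRAY)[np.int32(g[q][:,1]),np.int32(g[q][:,0])].mean().round())
E
```

```text
box [[0.4586 0.323  0.074 ]
 [0.4259 0.1565 0.074 ]
 [0.2992 0.1828 0.074 ]
 [0.3328 0.3478 0.074 ]]
0.1696 -101.1
0.1293 168.3
0.1684 78.5
0.1282 -11.1
marks [[0.3773 0.2427 0.074 ]
 [0.3683 0.1946 0.074 ]] [0.3728 0.2187 0.074 ] -10.581091096647654
slot [[0.4286 0.2245 0.074 ]
 [0.4219 0.192  0.074 ]
 [0.3205 0.211  0.074 ]
 [0.3263 0.2459 0.074 ]] [0.3743 0.2183 0.074 ]
top -57 [71. 74. 76.] 17 172.0
top -51 [74. 75. 76.] 2 146.0
top -45 [60. 61. 71.] 4 60.0
top -39 [84. 87. 90.] 21 58.0
top -33 [84. 86. 91.] 16 82.0
top -27 [86. 91. 94.] 18 122.0
top -21 [92. 94. 96.] 18 115.0
top -15 [ 96.  98. 100.] 17 136.0
top -9 [ 97. 107. 111.] 21 114.0
top -3 [ 98. 101. 104.] 13 127.0
top 3 [ 95.  98. 100.] 17 137.0
top 9 [ 96.  99. 103.] 16 133.0
top 15 [ 93.  97. 102.] 16 138.0
top 21 [91. 93. 99.] 18 123.0
top 27 [ 95.  99. 101.] 17 68.0
top 33 [ 82.  95. 101.] 12 78.0
top 39 [68. 73. 81.] 14 89.0
top 45 [64. 68. 70.] 16 66.0
top 51 [67. 69. 71.] 9 69.0
top 57 [68. 73. 77.] 21 150.0
side -57 [71. 72. 75.] 7 152.0
side -45 [64. 67. 87.] 5 115.0
side -39 [70. 74. 86.] 20 73.0
side -33 [76. 84. 85.] 14 79.0
side -27 [85. 87. 90.] 17 102.0
side -21 [92. 93. 94.] 10 92.0
side -15 [91. 95. 97.] 9 98.0
side -9 [ 96. 100. 107.] 23 84.0
side -3 [88. 98. 99.] 7 81.0
side 3 [ 97. 100. 100.] 8 100.0
side 9 [91. 97. 97.] 8 97.0
side 15 [87. 93. 95.] 11 98.0
side 21 [89. 93. 96.] 8 89.0
side 27 [81. 93. 97.] 16 63.0
side 33 [76. 89. 96.] 8 86.0
side 39 [74. 75. 77.] 4 92.0
side 45 [66. 68. 69.] 3 83.0
side 51 [66. 66. 67.] 3 78.0
side 57 [66. 69. 72.] 12 116.0
```

```bash
python3 - <<'E'
from h import *
go((.3401,.2251,.18,2.947),(.3401,.2251,.102))
E
```

```text
shift [ 0.822  1.386 -0.008] turn [-0.     0.001  0.09 ]
shift [ 0.   -0.    0.52] turn [0. 0. 0.]
```

{"op": "arm_command", "data": {"rows": "0.41 0.69 0 0 0 0 1;0.41 0.69 0 0 0 0 1;0.41 0.69 0 0 0 0 1;0.41 0.69 0 0 0 0 1;0.41 0.69 0 0 0 0 1"}}

```text
t: 31.6
tool_pos: [0.4003, 0.1202, 0.1787]
tcp_rot: [-3.141, 0.0, 3.128]
ft_force: [0.8, -0.3, 0.2]
opening: -0.0001
grasp_force: 0.0
```

{"op": "arm_command", "data": {"rows": "0.41 0.69 0 0 0 0.09 1;0.41 0.69 0 0 0 0.09 1;0.41 0.69 0 0 0 0.09 1;0.41 0.69 0 0 0 0.09 1;0.41 0.69 0 0 0 0.09 1"}}

```text
t: 32.1
tool_pos: [0.3403, 0.2243, 0.1786]
tcp_rot: [-3.141, 0.0, 2.947]
ft_force: [1.0, -0.5, 0.4]
opening: 0.0
grasp_force: 0.0
```

```bash
python3 - <<'E'
import sys
from h import *
for n in("top","side"): shot(n,"6")
sys.argv=["",'6']
from m import *
rep("amber",(12,120,80),(28,255,255),dict(top=(270,175,360,225),side=(320,220,390,265)),.046,k=1,amin=30)
rep("blue",(105,100,60),(125,255,255),dict(top=(270,175,360,225)),.046,k=1,amin=30)
rep("pink",(150,60,60),(178,255,255),dict(top=(270,175,360,225)),.046,k=1,amin=30)
rep("pad",(85,30,80),(108,140,220),dict(top=(275,180,355,220)),.034,k=7,amin=300)
go((.3401,.2251,.102,2.947))
a=cv2.resize(Z["top"]["im"][170:230,260:400],(700,300));b=cv2.resize(Z["side"]["im"][180:250,200:300],(400,280))
c=np.zeros((600,700,3),np.uint8);c[:300]=a;c[300:580,:400]=b;cv2.imwrite("pics/w6.png",c[...,::-1])
E
```

```text
amber top [305.  198.1] rect [608.1  13.9  55.1  11.3  -1.3] depth [0.6148 0.0137 0.0472]
amber side [350.9 237.6] rect [ 6.05e+02  6.90e+00  6.34e+01  2.27e+01 -5.00e-01] depth [0.6076 0.0077 0.0441]
   two-view [0.6126 0.0145 0.0398] gap 0.0025
blue top [324.5 200.1] rect [605.3 -41.1  58.   14.1  -1.6] depth [ 0.6065 -0.041   0.0477]
pink top [344.5 199.5] rect [604.  -97.4  58.   14.1  -1.9] depth [ 0.6056 -0.0976  0.0472]
shift [0.004 0.01  0.511] turn [-0.     0.    -0.001]
```

View pics/w6.png

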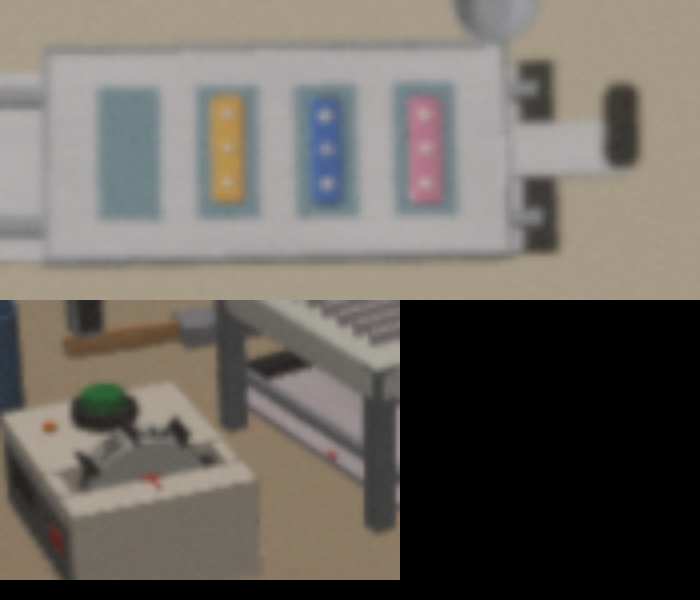

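Amber, blue and pink sit centred on pads 2, 1 and 0, at px (305,199), (325,200) and (345,200). Now the wheel.

{"op": "arm_command", "data": {"rows": "0 0.01 0.2 0 0 0 1;0 0.01 0.4 0 0 0 1;0 0.01 0.51 0 0 0 1;0 0.01 0.51 0 0 0 1;0 0.01 0.51 0 0 0 1"}}

```text
t: 32.7
tool_pos: [0.3403, 0.2252, 0.1026]
tcp_rot: [-3.141, -0.0, 2.945]
ft_force: [0.7, 0.8, -0.4]
opening: 0.0
grasp_force: 0.0
```

{"op": "arm_command", "data": {"rows": "-0.05 0 0 0 0 0 1;-0.1 0 0 0 0 0 1;-0.15 0 0 0 0 0 1;-0.15 0 0 0 0 0 1;-0.15 0 0 0 0 0 1"}}

```text
t: 33.2
tool_pos: [0.3619, 0.2214, 0.1022]
tcp_rot: [-3.142, 0.0, 2.946]
ft_force: [-0.6, 0.6, -0.2]
opening: -0.0002
grasp_force: 0.0
```

{"op": "arm_command", "data": {"rows": "-0.04 0 0 0 0 0 1;-0.08 0 0 0 0 0 1;-0.12 0 0 0 0 0 1;-0.12 0 0 0 0 0 1;-0.12 0 0 0 0 0 1"}}

```text
t: 33.7
tool_pos: [0.3794, 0.2179, 0.1021]
tcp_rot: [-3.141, -0.0, 2.947]
ft_force: [-0.7, -0.1, -0.7]
opening: -0.0001
grasp_force: 0.0
```

{"op": "arm_command", "data": {"rows": "0.03 0 0 0 0 0 1;0.03 0 -0.2 0 0 0 1;0.03 0 -0.4 0 0 0 1;0.3 0 -0.4 0 0 0 1;0.5 0 -0.4 0 0 0 1"}}

```text
t: 34.2
tool_pos: [0.3044, 0.2326, 0.1626]
tcp_rot: [3.141, 0.001, 2.946]
ft_force: [-0.1, -0.1, 0.5]
opening: 0.0
grasp_force: 0.0
```

```bash
cat > w.py <<'E'
from h import *
import sys
def prof(tag):
    a=-.195;ex=np.array([np.cos(a),np.sin(a)]);ey=np.array([-np.sin(a),np.cos(a)]);c=np.array([.3735,.2185])
    for n in("side","top"):
        im,d=shot(n,tag);g=np.stack(np.meshgrid(np.arange(180,280),np.arange(190,315)),-1).reshape(-1,2).astype(float)
        P=depthpts(n,g,d);u=(P[:,:2]-c)@ex;w=(P[:,:2]-c)@ey;G=cv2.cvtColor(im,cv2.COLOR_RGB2GRAY);G=G[np.int32(g[:,1]),np.int32(g[:,0])]
        r=np.hypot(u,P[:,2]-.057);th=np.degrees(np.arctan2(u,P[:,2]-.057))
        s=(abs(w)<.012)&(r>.036)&(r<.058)
        print(n,[(int(lo),int(s[q].sum()),round(float(r[q&s].mean()*1000),1) if (q&s).any() else 0,round(float(G[q&s].mean())) if (q&s).any() else 0) for lo in range(-65,66,5) for q in [(th>=lo)&(th<lo+5)]])
    return im
prof(sys.argv[1]);print(get_obs()["tool_pos"])
crop(np.load(f"side{sys.argv[1]}.npz")["im"],(190,180,290,260),4,"w"+sys.argv[1])
E
python3 w.py 7
```

```text
side [(-65, 8, 44.2, 72), (-60, 6, 41.0, 83), (-55, 7, 42.5, 85), (-50, 7, 41.9, 93), (-45, 5, 42.1, 90), (-40, 6, 41.1, 106), (-35, 8, 41.6, 99), (-30, 8, 42.6, 105), (-25, 8, 50.7, 60), (-20, 3, 40.2, 89), (-15, 8, 40.9, 117), (-10, 8, 41.4, 120), (-5, 7, 41.2, 111), (0, 8, 41.2, 103), (5, 4, 42.5, 99), (10, 6, 40.7, 108), (15, 14, 46.8, 77), (20, 10, 47.5, 58), (25, 2, 48.1, 75), (30, 1, 40.9, 82), (35, 1, 41.5, 88), (40, 4, 42.1, 94), (45, 1, 42.4, 85), (50, 2, 39.5, 96), (55, 4, 42.4, 81), (60, 7, 44.8, 67), (65, 11, 46.9, 66)]
top [(-65, 9, 46.3, 67), (-60, 11, 45.1, 80), (-55, 5, 41.4, 100), (-50, 6, 43.6, 96), (-45, 10, 42.6, 115), (-40, 12, 42.3, 120), (-35, 11, 41.6, 115), (-30, 2, 48.4, 84), (-25, 16, 50.5, 79), (-20, 17, 45.9, 115), (-15, 11, 43.6, 159), (-10, 13, 43.3, 155), (-5, 12, 44.4, 151), (0, 15, 44.1, 139), (5, 13, 44.1, 150), (10, 9, 43.7, 150), (15, 17, 46.7, 109), (20, 17, 49.0, 81), (25, 1, 47.4, 81), (30, 7, 44.3, 116), (35, 4, 43.3, 124), (40, 9, 42.3, 124), (45, 7, 41.1, 128), (50, 7, 42.3, 121), (55, 12, 46.2, 88), (60, 15, 47.5, 66), (65, 15, 46.6, 71)]
[0.302198   0.23251123 0.16229874]
```

View pics/w7.png

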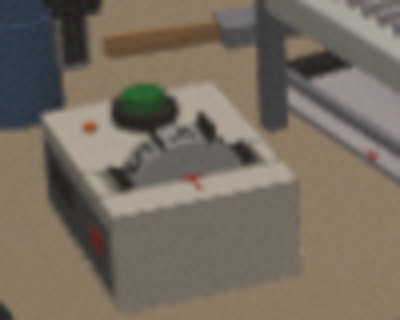

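Seated on 4. Two more identical strokes.

{"op": "arm_command", "data": {"rows": "-0.24 0 0 0 0 0 1;-0.24 0 0.15 0 0 0 1;-0.24 0 0.3 0 0 0 1;-0.24 0 0.4 0 0 0 1;-0.24 0 0.4 0 0 0 1"}}

```text
t: 34.8
tool_pos: [0.3401, 0.225, 0.1008]
tcp_rot: [-3.14, -0.002, 2.947]
ft_force: [-0.0, -0.5, -0.4]
opening: -0.0
grasp_force: 0.0
```

{"op": "arm_command", "data": {"rows": "-0.04 0 0 0 0 0 1;-0.08 0 0 0 0 0 1;-0.12 0 0 0 0 0 1;-0.16 0 0 0 0 0 1;-0.2 0 0 0 0 0 1"}}

```text
t: 35.3
tool_pos: [0.3713, 0.2197, 0.1024]
tcp_rot: [3.141, 0.001, 2.947]
ft_force: [-0.7, 0.2, -0.4]
opening: -0.0
grasp_force: 0.1
```

{"op": "arm_command", "data": {"rows": "-0.03 0 0 0 0 0 1;-0.06 0 0 0 0 0 1;-0.085 0 0 0 0 0 1;-0.085 0 0 0 0 0 1;-0.085 0 0 0 0 0 1"}}

```text
t: 35.8
tool_pos: [0.3831, 0.2172, 0.1022]
tcp_rot: [-3.141, 0.0, 2.947]
ft_force: [-1.1, 0.7, -1.0]
opening: 0.0003
grasp_force: 0.2
```

{"op": "arm_command", "data": {"rows": "0.03 0 0 0 0 0 1;0.03 0 -0.2 0 0 0 1;0.03 0 -0.4 0 0 0 1;0.3 0 -0.4 0 0 0 1;0.525 0 -0.4 0 0 0 1"}}

```text
t: 36.3
tool_pos: [0.3049, 0.2326, 0.1627]
tcp_rot: [3.141, 0.001, 2.946]
ft_force: [-0.6, -0.0, -0.6]
opening: 0.0001
grasp_force: 0.0
```

```bash
python3 w.py 8
```

```text
side [(-65, 9, 43.4, 67), (-60, 5, 42.5, 75), (-55, 7, 42.4, 79), (-50, 5, 42.5, 83), (-45, 8, 41.1, 92), (-40, 7, 41.0, 107), (-35, 9, 41.1, 104), (-30, 7, 41.6, 105), (-25, 10, 49.8, 63), (-20, 5, 40.2, 91), (-15, 6, 40.9, 100), (-10, 7, 40.4, 101), (-5, 7, 40.6, 116), (0, 7, 41.0, 107), (5, 5, 40.8, 108), (10, 5, 40.3, 104), (15, 10, 45.6, 81), (20, 17, 45.7, 67), (25, 3, 45.5, 83), (30, 1, 40.9, 83), (35, 0, 0, 0), (40, 1, 40.8, 95), (45, 3, 41.0, 89), (50, 1, 42.2, 85), (55, 1, 42.3, 82), (60, 4, 45.0, 67), (65, 13, 47.2, 56)]
top [(-65, 15, 45.3, 66), (-60, 7, 42.6, 80), (-55, 8, 40.7, 99), (-50, 5, 41.6, 94), (-45, 7, 43.4, 115), (-40, 10, 43.1, 125), (-35, 11, 43.3, 110), (-30, 3, 48.8, 100), (-25, 15, 51.1, 72), (-20, 19, 45.6, 116), (-15, 11, 42.3, 140), (-10, 10, 42.6, 149), (-5, 13, 41.7, 149), (0, 13, 44.2, 144), (5, 12, 43.7, 148), (10, 9, 42.9, 147), (15, 21, 45.4, 110), (20, 19, 48.6, 89), (25, 0, 0, 0), (30, 6, 44.9, 124), (35, 11, 42.7, 135), (40, 3, 42.5, 132), (45, 12, 42.8, 122), (50, 6, 41.8, 118), (55, 8, 47.6, 73), (60, 16, 46.4, 74), (65, 13, 47.7, 82)]
[0.30208772 0.23250754 0.16234576]
```

{"op": "arm_command", "data": {"rows": "-0.24 0 0 0 0 0 1;-0.24 0 0.15 0 0 0 1;-0.24 0 0.3 0 0 0 1;-0.24 0 0.4 0 0 0 1;-0.24 0 0.4 0 0 0 1"}}

```text
t: 36.9
tool_pos: [0.3402, 0.2251, 0.1009]
tcp_rot: [-3.14, -0.002, 2.947]
ft_force: [0.6, 0.7, -0.1]
opening: -0.0001
grasp_force: 0.0
```

{"op": "arm_command", "data": {"rows": "-0.04 0 0 0 0 0 1;-0.08 0 0 0 0 0 1;-0.12 0 0 0 0 0 1;-0.16 0 0 0 0 0 1;-0.2 0 0 0 0 0 1"}}

```text
t: 37.4
tool_pos: [0.3714, 0.2197, 0.1025]
tcp_rot: [3.141, 0.001, 2.947]
ft_force: [-0.2, -0.1, 0.3]
opening: -0.0001
grasp_force: 0.1
```

{"op": "arm_command", "data": {"rows": "-0.03 0 0 0 0 0 1;-0.06 0 0 0 0 0 1;-0.07 0 0 0 0 0 1;-0.07 0 0 0 0 0 1;-0.07 0 0 0 0 0 1"}}

```text
t: 37.9
tool_pos: [0.3807, 0.2177, 0.1022]
tcp_rot: [-3.142, -0.0, 2.947]
ft_force: [0.2, -0.1, -0.2]
opening: 0.0005
grasp_force: 0.3
```

{"op": "arm_command", "data": {"rows": "0.03 0 0 0 0 0 1;0.03 0 -0.2 0 0 0 1;0.03 0 -0.4 0 0 0 1;0.3 0 -0.5 0 0 0 1;0.5 0 -0.6 0 0 0 1"}}

```text
t: 38.4
tool_pos: [0.3057, 0.2322, 0.1929]
tcp_rot: [3.141, 0.0, 2.946]
ft_force: [0.5, 0.7, -0.2]
opening: 0.0002
grasp_force: 0.0
```

{"op": "arm_command", "data": {"rows": "-0.2 -1 0 0 0 0 1;-0.2 -1 0 0 0 0 1;-0.2 -1 0 0 0 0 1;-0.2 -1 0 0 0 0 1;-0.2 -1 0 0 0 -0.09 1"}}

```text
t: 38.9
tool_pos: [0.3072, 0.0776, 0.1923]
tcp_rot: [-3.141, 0.001, 3.094]
ft_force: [-0.2, 1.0, -0.1]
opening: -0.0001
grasp_force: 0.0
```

```bash
python3 w.py 9; python3 - <<'E'
from h import *
im=np.load("top9.npz")["im"];im8=np.load("side9.npz")["im"]
a=cv2.resize(im[250:315,180:260],(560,455),interpolation=cv2.INTER_CUBIC)
a=cv2.rotate(a,cv2.ROTATE_90_CLOCKWISE)
cv2.imwrite("pics/fig9.png",a[...,::-1])
go((.606,-.204,.16,3.127))
E
```

```text
side [(-65, 9, 44.1, 71), (-60, 9, 42.3, 101), (-55, 6, 42.0, 100), (-50, 5, 42.3, 98), (-45, 9, 42.0, 109), (-40, 6, 41.4, 108), (-35, 6, 42.5, 101), (-30, 9, 41.9, 107), (-25, 11, 49.0, 65), (-20, 3, 42.1, 88), (-15, 8, 41.2, 102), (-10, 4, 42.3, 88), (-5, 7, 41.7, 100), (0, 8, 41.7, 105), (5, 5, 41.7, 114), (10, 5, 41.4, 106), (15, 7, 44.8, 87), (20, 15, 47.0, 59), (25, 3, 42.4, 80), (30, 3, 39.9, 97), (35, 1, 37.9, 100), (40, 3, 41.5, 93), (45, 4, 39.9, 94), (50, 1, 38.7, 100), (55, 2, 42.2, 86), (60, 7, 45.8, 61), (65, 11, 47.1, 56)]
top [(-65, 20, 46.4, 69), (-60, 11, 43.4, 96), (-55, 6, 41.8, 114), (-50, 8, 42.4, 124), (-45, 6, 42.4, 125), (-40, 11, 43.4, 117), (-35, 5, 42.0, 108), (-30, 5, 45.6, 93), (-25, 10, 50.3, 74), (-20, 13, 47.0, 107), (-15, 8, 45.2, 129), (-10, 9, 44.8, 140), (-5, 9, 46.3, 137), (0, 7, 43.8, 136), (5, 7, 41.4, 138), (10, 7, 43.9, 126), (15, 8, 46.6, 98), (20, 9, 49.4, 78), (25, 2, 49.6, 95), (30, 1, 43.0, 119), (35, 3, 40.9, 126), (40, 4, 43.2, 125), (45, 3, 42.1, 114), (50, 1, 41.9, 135), (55, 3, 44.5, 83), (60, 6, 50.2, 68), (65, 1, 43.3, 73)]
[0.30732258 0.07888588 0.19222336]
shift [-2.071 -1.798  0.216] turn [-0.     0.    -0.014]
```

View pics/fig9.png

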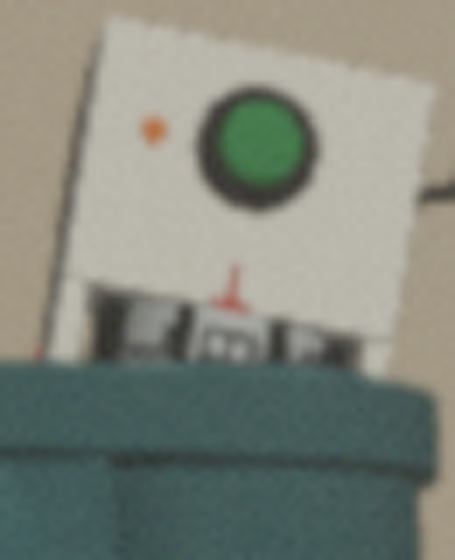

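{"op": "arm_command", "data": {"rows": "-0.7 -0.6 0 0 0 0 -0.3;-0.7 -0.6 0 0 0 0 -0.3;-0.7 -0.6 0 0 0 0 -0.3;-0.7 -0.6 0 0 0 0 -0.3;-0.7 -0.6 0 0 0 0 -0.3"}}

```text
t: 39.5
tool_pos: [0.4083, -0.0152, 0.1918]
tcp_rot: [3.141, -0.001, 3.093]
ft_force: [-1.2, 0.5, 0.1]
opening: 0.0558
grasp_force: 0.0
```

{"op": "arm_command", "data": {"rows": "-0.7 -0.6 0 0 0 0 -0.3;-0.7 -0.6 0 0 0 0 -0.3;-0.7 -0.6 0 0 0 0 -0.3;-0.7 -0.6 0 0 0 0 -0.3;-0.7 -0.6 0 0 0 0 -0.3"}}

```text
t: 40.0
tool_pos: [0.5088, -0.1089, 0.1919]
tcp_rot: [3.141, -0.001, 3.096]
ft_force: [0.2, 0.2, 0.4]
opening: 0.0554
grasp_force: 0.0
```

{"op": "arm_command", "data": {"rows": "-0.67 -0.6 0.2 0 0 0 -0.3;-0.67 -0.6 0.2 0 0 0 -0.3;-0.67 -0.6 0.2 0 0 0 -0.3;-0.67 -0.6 0.2 0 0 0 -0.3;-0.67 -0.6 0.2 0 0 0 -0.3"}}

```text
t: 40.5
tool_pos: [0.605, -0.2029, 0.1621]
tcp_rot: [3.141, -0.001, 3.097]
ft_force: [0.6, -0.1, 1.0]
opening: 0.0555
grasp_force: 0.0
```

```bash
python3 - <<'E'
from h import *
im,d=shot("top","10")
a=cv2.resize(im[250:315,180:260],(560,455),interpolation=cv2.INTER_CUBIC)
a=cv2.rotate(a,cv2.ROTATE_90_CLOCKWISE)
cv2.imwrite("pics/fig10.png",a[...,::-1])
G=im[265:300,220:245].reshape(-1,3).astype(int);print("teal share",((G[:,1]-G[:,0])>25).mean())
go((.605,-.204,.071,3.127))
E
```

```text
teal share 0.16342857142857142
shift [-0.002 -0.009  0.611] turn [ 0.    -0.    -0.015]
```

View pics/fig10.png

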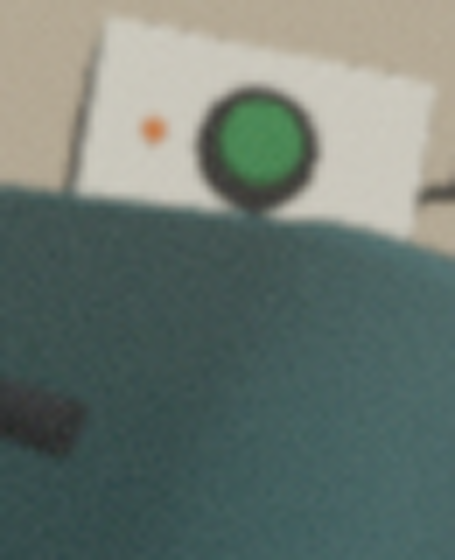

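{"op": "arm_command", "data": {"rows": "0 -0.01 0.2 0 0 -0.015 -0.3;0 -0.01 0.4 0 0 -0.015 -0.3;0 -0.01 0.55 0 0 -0.015 -0.3;0 -0.01 0.61 0 0 -0.015 -0.3;0 -0.01 0.61 0 0 -0.015 -0.3"}}

```text
t: 41.05
tool_pos: [0.6048, -0.2047, 0.0708]
tcp_rot: [3.141, -0.001, 3.127]
ft_force: [0.2, -0.3, 0.3]
opening: 0.0556
grasp_force: 0.0
```

{"op": "arm_command", "data": {"rows": "0 0 0 0 0 0 1;0 0 0 0 0 0 1;0 0 0 0 0 0 1;0 0 0 0 0 0 1;0 0 0 0 0 0 1", "grip_force": 60}}

```text
t: 41.55
tool_pos: [0.6062, -0.2058, 0.0721]
tcp_rot: [-3.141, 0.002, 3.127]
ft_force: [-1.0, 2.9, 9.7]
opening: 0.0165
grasp_force: 59.2
```

{"op": "arm_command", "data": {"rows": "0 0.04 0 0 0 0 1;0 0.1 0 0 0 0 1;0 0.2 0 0 0 0 1;0 0.33 0 0 0 0 1;0 0.48 0 0 0 0 1"}}

```text
t: 42.05
tool_pos: [0.6068, -0.1341, 0.0721]
tcp_rot: [-3.14, 0.001, 3.126]
ft_force: [-4.0, -2.0, 10.0]
opening: 0.0164
grasp_force: 59.7
```

{"op": "arm_command", "data": {"rows": "0 0.16 0 0 0 0 1;0.005 0.32 0 0 0 0 1;0.005 0.48 0 0 0 0 1;0.005 0.64 0 0 0 0 1;0.005 0.78 0 0 0 0 1"}}

```text
t: 42.55
tool_pos: [0.6078, -0.0161, 0.0721]
tcp_rot: [-3.141, 0.001, 3.127]
ft_force: [-4.2, -1.3, 10.5]
opening: 0.0168
grasp_force: 59.7
```

{"op": "arm_command", "data": {"rows": "0 0.12 0 0 0 0 1;0 0.24 0 0 0 0 1;0 0.36 0 0 0 0 1;0.005 0.45 0 0 0 0 1;0.005 0.5 0 0 0 0 1"}}

```text
t: 43.05
tool_pos: [0.6084, 0.059, 0.0721]
tcp_rot: [-3.141, 0.002, 3.128]
ft_force: [-3.4, -1.2, 10.3]
opening: 0.0168
grasp_force: 59.7
```

```bash
python3 - <<'E'
from h import *
go((.605,.0758,.071,3.127));o=get_obs();print(o["tool_pos"],o["ft_force"],o["opening"])
E
```

```text
shift [0.024 0.111 0.007] turn [-0.     0.001  0.   ]
[0.60841849 0.0590277  0.07208649] [-3.378315   -1.16166047 10.30177622] 0.016764180939682665
```

{"op": "arm_command", "data": {"rows": "0 0.03 0 0 0 0 1;0 0.06 0 0 0 0 1;0 0.09 0 0 0 0 1;0 0.115 0 0 0 0 1;0 0.115 0 0 0 0 1"}}

```text
t: 43.55
tool_pos: [0.6086, 0.0758, 0.0721]
tcp_rot: [3.141, 0.002, 3.127]
ft_force: [-4.5, 2.7, 10.6]
opening: 0.0164
grasp_force: 59.8
```

{"op": "arm_command", "data": {"rows": "0 0 0 0 0 0 1;0 0 0 0 0 0 1;0 0 0 0 0 0 -0.2;0 0 0 0 0 0 -0.2;0 0 0 0 0 0 -0.2"}}

```text
t: 44.05
tool_pos: [0.6084, 0.0752, 0.0708]
tcp_rot: [-3.141, 0.0, 3.127]
ft_force: [0.2, 0.2, 0.4]
opening: 0.0511
grasp_force: 0.0
```

```bash
python3 - <<'E'
from h import *
import sys
for n in("top","side"): shot(n,"11")
sys.argv=["",'11']
from m import *
rep("grip",(0,0,0),(180,255,70),dict(side=(325,205,350,230)),.09,k=1)
o=get_obs();print(o["tool_pos"],o["ft_force"],o["opening"])
E
```

```text
grip side [337.6 212.7] rect [610.8  68.3 112.1  58.8  51.7] depth [0.605  0.0715 0.0872]
[0.60833569 0.07525951 0.07066067] [-0.8176037   0.19545908  0.93037697] 0.0512634488996585
```

{"op": "arm_command", "data": {"rows": "0 0 -0.2 0 0 0 -0.2;0 0 -0.5 0 0 0 -0.2;0 0 -0.8 0 0 0 -0.2;0 0 -1 0 0 0 -0.2;0 0 -1 0 0 0 1"}}

```text
t: 44.65
tool_pos: [0.6099, 0.0753, 0.2249]
tcp_rot: [-3.142, 0.006, 3.127]
ft_force: [-0.2, 0.5, -0.8]
opening: 0.0381
grasp_force: 0.0
```

{"op": "arm_command", "data": {"rows": "1 0 0 0 0 0 1;1 0 0 0 0 0 1;1 0 0 0 0 0 1;1 0 0 0 0 0 1;1 0 0 0 0 0 1"}}

```text
t: 45.15
tool_pos: [0.4575, 0.0776, 0.2206]
tcp_rot: [-3.142, 0.0, 3.127]
ft_force: [0.4, -0.9, 0.3]
opening: 0.0001
grasp_force: 0.0
```

{"op": "arm_command", "data": {"rows": "1 1 0 0 0 0 1;1 1 0 0 0 0 1;1 1 0 0 0 0 1;1 1 0 0 0 0 1;1 1 0 0 0 0.09 1"}}

```text
t: 45.65
tool_pos: [0.3086, 0.2322, 0.2206]
tcp_rot: [3.141, -0.001, 2.979]
ft_force: [0.2, -0.7, -0.9]
opening: -0.0001
grasp_force: 0.0
```

```bash
python3 w.py 12 >/dev/null; python3 - <<'E'
import sys
sys.argv=["",'12']
from m import *
rep("grip",(0,0,0),(180,255,70),dict(top=(270,180,300,215),side=(325,205,350,230)),.09,k=1,amin=10)
im=Z["top"]["im"]
a=cv2.resize(im[250:315,180:260],(480,390),interpolation=cv2.INTER_CUBIC)
a=cv2.rotate(a,cv2.ROTATE_90_CLOCKWISE)
b=cv2.resize(Z["side"]["im"][150:270,240:345],(400,457),interpolation=cv2.INTER_CUBIC)
c=np.zeros((480,790,3),np.uint8);c[:,:390]=a;c[:457,390:]=b
cv2.imwrite("pics/fig12.png",c[...,::-1])
go((.389,.298,.14,2.947))
E
```

```text
grip top [282.5 196.3] rect [606.6  75.1  36.8   8.2  -1. ] depth [0.6075 0.0738 0.0907]
grip side [337.  215.1] rect [606.6  70.8 111.7  37.6  50.3] depth [0.6106 0.0688 0.0787]
   two-view [0.6095 0.075  0.0831] gap 0.0009
shift [-0.444  0.525  0.537] turn [0.    0.    0.015]
```

View pics/fig12.png

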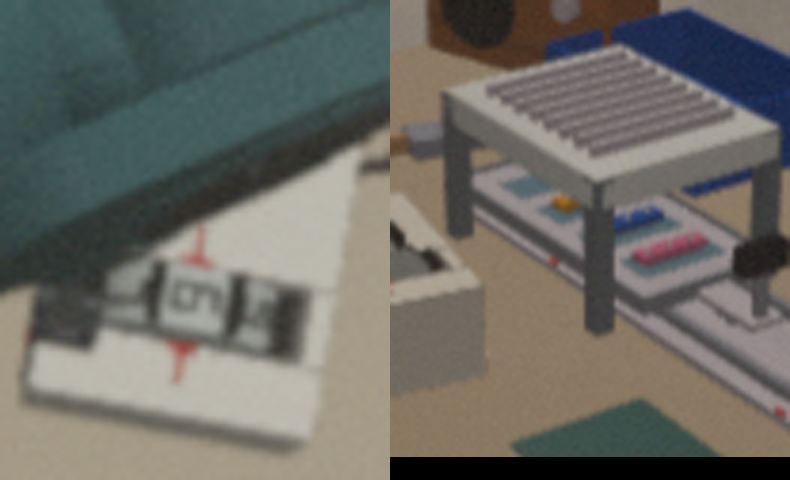

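The timer shows 6, and the loaded carrier's grip is back at its original pixel (282,196). Pressing start.

{"op": "arm_command", "data": {"rows": "-0.44 0.52 0 0 0 0 1;-0.44 0.52 0 0 0 0 1;-0.44 0.52 0 0 0 0 1;-0.44 0.52 0.25 0 0 0 1;-0.44 0.52 0.53 0 0 0 1"}}

```text
t: 46.25
tool_pos: [0.3908, 0.2958, 0.1403]
tcp_rot: [3.14, 0.002, 2.98]
ft_force: [0.0, 0.4, -1.3]
opening: 0.0001
grasp_force: 0.0
```

{"op": "arm_command", "data": {"rows": "0 0 0.05 0 0 0 1;0 0 0.1 0 0 0 1;0 0 0.15 0 0 0 1;0 0 0.2 0 0 0 1;0 0 0.23 0 0 0 1"}}

```text
t: 46.75
tool_pos: [0.3888, 0.296, 0.1068]
tcp_rot: [3.141, 0.001, 2.977]
ft_force: [-0.2, -0.3, 0.5]
opening: 0.0003
grasp_force: 0.0
```

```bash
python3 - <<'E'
from h import *
go((.389,.298,.09,2.947));print(get_obs()["tool_pos"],get_obs()["ft_force"])
t=np.load("top0.npz");g=np.argwhere(cv2.erode(cv2.drawContours(np.zeros((480,640),np.uint8),blobs("top",t["im"],(50,80,20),(85,255,200),(185,260,220,300))[:1],-1,1,-1),np.ones((3,3))))[:,::-1].astype(float)
print(np.median(depthpts("top",g,t["d"]),0))
E
```

```text
shift [0.001 0.013 0.112] turn [0.    0.    0.015]
[0.38883982 0.29600395 0.10683758] [-0.15814363 -0.27196796  0.49922997]
[0.38929025 0.29777659 0.09619558]
```

{"op": "arm_command", "data": {"rows": "0 0.01 0.03 0 0 0 1;0 0.01 0.06 0 0 0 1;0 0.01 0.08 0 0 0 1;0 0.01 0.1 0 0 0 1;0 0.01 0.11 0 0 0 1"}}

```text
t: 47.25
tool_pos: [0.3888, 0.2975, 0.0901]
tcp_rot: [3.141, 0.0, 2.977]
ft_force: [-0.4, -0.0, 4.8]
opening: 0.0001
grasp_force: 2.4
```

{"op": "arm_command", "data": {"rows": "0 0 0.01 0 0 0 1;0 0 0.02 0 0 0 1;0 0 0.025 0 0 0 1;0 0 0.025 0 0 0 1;0 0 0.025 0 0 0 1"}}

```text
t: 47.75
tool_pos: [0.389, 0.2977, 0.0892]
tcp_rot: [3.14, 0.002, 2.977]
ft_force: [-14.9, -6.5, 53.8]
opening: -0.0
grasp_force: 26.9
```

{"op": "arm_command", "data": {"rows": "0 0 -0.1 0 0 0 1;0 0 -0.3 0 0 0 1;0 0 -0.5 0 0 0 1;0 0 -0.8 0 0 0 1;0 0 -0.8 0 0 0 1"}}

```text
t: 48.25
tool_pos: [0.3904, 0.2982, 0.2111]
tcp_rot: [3.138, 0.006, 2.977]
ft_force: [1.2, 0.5, -0.4]
opening: 0.0002
grasp_force: 0.0
```

{"op": "arm_command", "data": {"rows": "0.8 0 0 0 0 0 1;0.8 0 0 0 0 0 1;0.8 0 0 0 0 0 1;0.8 0 0 0 0 0 1;0.8 0 0 0 0 0 1"}}

```text
t: 48.75
tool_pos: [0.2703, 0.3171, 0.2063]
tcp_rot: [3.142, 0.0, 2.978]
ft_force: [0.2, -0.3, 0.7]
opening: 0.0001
grasp_force: 0.0
```

```bash
python3 w.py 13; python3 - <<'E'
import sys
sys.argv=["",'13']
from m import *
rep("grip",(0,0,0),(180,255,70),dict(top=(270,180,300,215),side=(325,205,350,230)),.09,k=1,amin=10)
rep("pink",(150,60,60),(178,255,255),dict(side=(290,190,345,260)),.046,k=1,amin=10)
E
```

```text
side [(-65, 8, 44.8, 65), (-60, 6, 41.2, 94), (-55, 8, 41.1, 97), (-50, 5, 42.1, 97), (-45, 6, 41.6, 101), (-40, 7, 41.7, 106), (-35, 5, 43.5, 96), (-30, 8, 42.8, 105), (-25, 10, 49.2, 64), (-20, 5, 41.2, 90), (-15, 5, 39.7, 98), (-10, 7, 41.8, 99), (-5, 6, 41.9, 95), (0, 8, 41.5, 103), (5, 3, 42.4, 113), (10, 7, 40.1, 106), (15, 7, 44.9, 74), (20, 13, 45.5, 65), (25, 3, 45.7, 68), (30, 2, 39.2, 88), (35, 1, 42.0, 83), (40, 3, 40.2, 95), (45, 3, 40.5, 87), (50, 1, 40.4, 96), (55, 4, 39.9, 90), (60, 5, 46.7, 61), (65, 13, 46.0, 60)]
top [(-65, 20, 48.0, 68), (-60, 14, 43.5, 101), (-55, 7, 42.4, 117), (-50, 10, 42.4, 126), (-45, 8, 42.7, 130), (-40, 10, 42.2, 128), (-35, 12, 43.3, 118), (-30, 2, 43.8, 80), (-25, 12, 50.6, 83), (-20, 23, 46.5, 110), (-15, 10, 44.4, 141), (-10, 15, 44.2, 143), (-5, 14, 43.3, 144), (0, 14, 44.2, 147), (5, 13, 44.7, 152), (10, 10, 42.8, 137), (15, 19, 45.7, 110), (20, 16, 48.4, 84), (25, 3, 48.8, 82), (30, 6, 45.2, 128), (35, 9, 42.4, 128), (40, 11, 43.4, 126), (45, 6, 43.9, 116), (50, 8, 43.2, 117), (55, 10, 45.1, 94), (60, 12, 49.1, 75), (65, 13, 47.4, 66)]
[0.27107399 0.31703059 0.20623272]
grip top [282.6 196.1] rect [608.   75.   39.6   8.2  -1. ] depth [0.6106 0.0738 0.0906]
grip side [337.  215.1] rect [606.6  70.8 111.7  37.6  50.3] depth [0.6096 0.0691 0.0797]
   two-view [0.6097 0.075  0.0831] gap 0.0005
pink side [313.  214.7] rect [6.046e+02 1.743e+02 6.460e+01 2.380e+01 5.000e-01] depth [0.6028 0.1765 0.0447]
```

```bash
python3 -c "
from cell import *
print(job_done())"
```

```text
the job is handed in; nothing more can be done
None
```

The job is handed in, with no verdict shown: both combs are in the middle green bowl, the amber, blue and pink barrettes (no red one was present) are on their pads, the timer reads 6, the carrier is back under the lamp, and start was pressed last.

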